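Rig the camera slider for the shoe shot

ROBOT

A 6-joint arm with a two-finger parallel gripper is mounted at the origin on the work surface. World frame = base frame: x ahead of the robot, y to its left, z up, the work surface at z = 0. Lengths are in m, angles in rad, forces in N, time in s.
With the tool pointing down it reaches from about 0.25 to 0.725 m from the base axis. Payload 9.7 kg.
Tool frame: the origin (TCP) lies midway between the tips of the shut fingers; the grasp point (between the pads) lies 19 mm behind it; z points along the fingers, y is the line along which they close (so a half turn about z gives the same grasp; the last joint's range is limited). The gripper opens to 85 mm and grips with 20 to 120 N. Pads are 22 mm wide; open, the fingers measure 114 mm over their backs; the gripper's body (76 mm by 85 mm) begins 54 mm behind the grasp point. The pads swing forward as they close: fully open they stand 13 mm farther back than shut.
Start: joints at [0, 0.087, 0.176, 1.66, 0, 1.571], TCP at [0.55, -0, 0.231] pointing down, gripper open.
Joint ranges: [-3.13, 3.13], [-0.85, 1.81], [-1.15, 1.24], [-2.2, 2.28], [-1.44, 1.52], [-3.14, 3.14]. Speed limits (rad/s): [2.22, 2.22, 2.57, 3.14, 3.14, 3.14].

INTERFACE

Orientations are given as a rotation vector (axis times angle).
In Python, from station import bot gives the robot as it stands.
- The arm moves only by the shell command python3 -m inch 'ROWS' [FORCE]. ROWS is JSON, a list of rows, each an object with "claw": the closure, from 0 (fully open) to 1 (shut); "xyz": the shift along the world's x, y, z each as a share of 0.15 m, from -1 to 1, a list of three; "dr": the turn, a rotation vector about the world's x, y, z each as a share of 180 degrees, from -1 to 1, a list of three. In form: [{"claw": claw, "xyz": [dx, dy, dz], "dr": [ax, ay, az]}, ...]. A call has exactly 5 rows; each row shifts and turns the commanded pose from where the row before left it; what a row does not reach is not made up. A row lasts 1/8 s, in which the tool goes at most 62.5 mm and 10.7 degrees, less where a joint would pass 70% of its speed; a pose out of reach is approached as far as the arm can. A call with a number of a shift or a turn outside -1 to 1 is refused whole. A call with a gripper value outside its range is refused whole. The fingers move at their own pace and stop on an object; FORCE is the grip in N (left out, the last holds). Time passes only in rows, so rows that do not move let the fingers close, or fill a call up. It gives the time, the measured TCP pose, the force, the opening and the grip force at its end, in the units of the state.
- bot.observe(): the state, without advancing time (a new reading comes with each control period).
- bot.grab_frame(name): name is "scene" or "side" or "wrist"; returns the picture (400x640x3 uint8, red, green, blue); there is no depth.
- bot.camera_info(name): a dict with "mtx" (3x3 intrinsics, pixels), "eye" and "attitude" of the camera in the world; the wrist camera has in their place "hand_eye" (4x4, takes a point from camera to tool coordinates, whose origin is the TCP and whose axes are the flange's). Camera axes: x right, y down, z forward; pixel columns grow to the right and rows downward; lengths in m; the calibration is good to about 2 mm. A picture is of the moment at which its call begins: read the wrist's pose just before it. camera_info takes no time and is no camera call.
- bot.hand_in(): hands the job in; it is judged then, once.
The state is a dict: "time_s": time; "joints": joint angles; "joint_vel": joint speeds; "tau": joint torques, N m; "eef_pos": TCP position; "tcp_rot": TCP orientation; "force": force on the tool from outside, world axes, zero at the start; "wrist_torque": the same for the moment, N m; "gripper_width": opening from 0.0 (shut) to 1.0 (fully open); "gripper_force": force on a finger pad.
Only numpy, scipy, OpenCV 4.12 (cv2) and the standard library are available. Lean on these libraries where they do the work, as an engineer would, in place of code of your own. Each camera call takes 0.05 s, during which the arm holds its last target. There are 200 camera calls.

TASK

Rig the camera slider for photographing the shoes: slide the camera by its foot plate into the open end of the track, right home against the stop, then slide every light panel that is laid out in behind it, plates wholly inside the track, lens and lights all facing the shoes. Then turn the handwheel, taking fresh grips as you need, to run the loaded carriage along until its red pointer stands at the yellow marker. Keep the camera upright, and do not disturb the spare lens, the polish tin or the glasses case.

Things in the scene. Friction and masses are not known exactly. Their poses are not given: they have to be found in the camera images.
- camera: Black camera, 0.45 kg. Origin: centre of its foot plate's underside; z up, +y the way the lens points. Foot plate 60 (x) x 38 (y) x 6 mm under a neck 52 x 26 mm; body 95 (x) x 42 (y) mm, 20 to 82 mm high; viewfinder hump on the middle of the top, 40 (x) x 42 (y) mm, up to 106 mm high: grip it across its 42 mm. Lens 52 mm across on the +y face, its top 72 mm high, reaching y = 65 mm.
- camera_front (a point): centre of the camera lens's front glass, 65 mm in +y and 46 mm above the camera's origin
- light1: LED light panel: black box 55 (x) x 22 (y) mm, from 20 to 76 mm high, white diffuser on its front (+y), blue strip on top; grip it across its 22 mm. It stands on a neck 42 x 26 mm and a foot plate 50 (x) x 38 (y) x 6 mm that runs in the track. Origin: centre of the plate's underside; z up, +y the way it shines. 0.18 kg, bottom-heavy. Some panels may be absent.
- light2: LED light panel: black box 55 (x) x 22 (y) mm, from 20 to 76 mm high, white diffuser on its front (+y), green strip on top; grip it across its 22 mm. It stands on a neck 42 x 26 mm and a foot plate 50 (x) x 38 (y) x 6 mm that runs in the track. Origin: centre of the plate's underside; z up, +y the way it shines. 0.18 kg, bottom-heavy. Some panels may be absent.
- light3: LED light panel: black box 55 (x) x 22 (y) mm, from 20 to 76 mm high, white diffuser on its front (+y), orange strip on top; grip it across its 22 mm. It stands on a neck 42 x 26 mm and a foot plate 50 (x) x 38 (y) x 6 mm that runs in the track. Origin: centre of the plate's underside; z up, +y the way it shines. 0.18 kg, bottom-heavy. Some panels may be absent.
- light1_front (a point): centre of that light panel's diffuser, 12 mm in +y and 48 mm above the panel's origin
- light2_front (a point): centre of that light panel's diffuser, 12 mm in +y and 48 mm above the panel's origin
- light3_front (a point): centre of that light panel's diffuser, 12 mm in +y and 48 mm above the panel's origin
- slider: Fixed camera slider: two dark tubes 500 mm long between grey end blocks. Origin: between the tubes at table level, 280 mm from the handwheel; y runs along the tubes towards the set (a pair of red shoes on a white board at the left end of the table), x across them away from the robot. Tubes and end blocks are 46 mm high.
- track_mouth (a point): Open end of the track, on the channel floor (68 mm high) where the lips begin; axes as the slider's, +x into the track. The track is an aluminium channel across the carriage, 42 mm wide, 9 mm high inside, 262 mm long, under red lips 5 mm thick with a 30 mm slot for the neck. Its mouth flares to all sides over the last 22 mm, outside the lips. Camera and three panels side by side fill 243 mm of it.
- track_stop (a point): Far, closed end of the track at the black stop, on the channel floor, 262 mm in +x from track_mouth. With its plate against the stop the camera's origin is 30 mm short of this point, its body overhanging the stop.
- wheel (a joint): Handwheel angle in rad, 0 at the start, growing clockwise seen from above, range -0.3 to 9.2. It drives the carriage by belt: 16 mm per rad, clockwise sends it in the slider's +y. Stiff (0.35 N m), stays where it is left; the carriage itself takes over 20 N to push.
- wheel_grip (a point): Centre of the black handwheel at mid height (78 mm), on its upright axis at the slider's -y end. Wheel 66 mm in diameter, 24 mm thick, its underside 20 mm clear of the end block. Grip it across its diameter from above.
- pointer (a point): Tip of the red pointer on the near (robot) side of the carriage, near its +y edge, 56 mm above the table; it travels with the carriage along the slider's y
- marker: Yellow position marker, a fixed upright tab 45 mm high, 3 mm thick along y, beside the slider on the robot's side. Origin: under the tab at table level; axes as the slider's. The pointer is at the mark when it has the same y in this frame. The pointer passes without touching.
- spare_lens: bystander: dark spare lens standing on end, 66 mm in diameter, 74 mm high; origin centre of underside
- polish_tin: bystander: red and dark shoe polish tin, 76 mm in diameter, 26 mm high; origin centre of underside
- glasses_case: bystander: brown hard glasses case, 60 (x) x 160 (y) x 39 mm; origin centre of underside
Things that resemble listed ones, but are neither listed nor needed, are in the scene too. Leave any pink look-alike of the camera alone. What is shaped like the light1 but purple is not meant.

How it is judged:
On the way, in this order (a step that is already met when the one before it is completed fails the run):
1. the camera is in the track, home against the stop, lens towards the shoes (x of camera in the frame of track_mouth between 0.227 and 0.262 m and y of camera in the frame of track_mouth between -0.004 and 0.004 m and z of camera in the frame of track_mouth between -0.004 and 0.005 m and angle between camera's own z axis and vertical below 0.08 rad and y of camera_front in the frame of track_mouth above 0.004 m), for 0.2 s.
2. every light panel present is in the track behind it, facing the shoes (all of step 1 and x of light1 in the frame of track_mouth between 0.024 and 0.262 m and y of light1 in the frame of track_mouth between -0.004 and 0.004 m and z of light1 in the frame of track_mouth between -0.004 and 0.005 m and angle between each of light1, light2, light3's own z axis and vertical below 0.08 rad and y of each of light1_front, light2_front, light3_front in the frame of track_mouth above 0.004 m and x of light2 in the frame of track_mouth between 0.024 and 0.262 m and y of light2 in the frame of track_mouth between -0.004 and 0.004 m and z of light2 in the frame of track_mouth between -0.004 and 0.005 m and x of light3 in the frame of track_mouth between 0.024 and 0.262 m and y of light3 in the frame of track_mouth between -0.004 and 0.004 m and z of light3 in the frame of track_mouth between -0.004 and 0.005 m), for 0.2 s.
3. then the handwheel is gripped (contact force between the fingers and wheel above 2 N), for 0.2 s.
4. the carriage pointer stands at the yellow marker (y of pointer in the frame of marker between -0.004 and 0.004 m), for 0.2 s.
At the end, for the whole second after the job is handed in: The camera sits in the track within 5 mm of the stop, each light panel present sits with its plate wholly in the track (within 1 mm), upright and down on the channel floor within its play, lens and diffusers towards the shoes; the pointer is within 4 mm of the marker along the slider; all at rest (all of step 2 and all of step 4 and linear speed of camera below 0.01 m/s and velocity of joint wheel between -0.02 and 0.02 rad/s); the robot touches nothing.
It fails at once if the camera is tipped over (angle between camera's own z axis and vertical above 0.6 rad).
It fails at once if the spare lens is disturbed (moved over 20 mm) (distance of spare_lens from where it was at the start of the episode above 0.02 m).
It fails at once if the polish tin is disturbed (moved over 20 mm) (distance of polish_tin from where it was at the start of the episode above 0.02 m).
It fails at once if the glasses case is disturbed (moved over 20 mm) (distance of glasses_case from where it was at the start of the episode above 0.02 m).
Of light1, light2, light3 only 2 to 3 are there at a start; the rules pass over those that are not, and their reading is None.
At some moment in a run one of light1, light2, light3 may be knocked a few centimetres aside while the robot is not near it.
It also fails if it takes over 210 s, if anything falls off the work surface, if the arm or the gripper's body presses on something with over 40 N, if the wrist force passes 120 N, or if a joint passes its speed limit or range.

## Working session

There is one attempt and no reset: what is moved stays moved. The work goes in short steps, Python scripts to look and compute and a shell command to move; the robot and the scene stay as the last step left them, time stands still between calls to the robot, and variables do not carry over. Pictures are saved under pics/ and viewed, at most 14 in all, crops included, and the job is handed in when it is done.

```bash
ls; mkdir -p pics
python3 - <<'E'
from station import bot
import cv2
print(bot.observe())
for n in ["scene","side","wrist"]:
    im=bot.grab_frame(n); cv2.imwrite(f"pics/{n}0.png",im[:,:,::-1]); 
    print(n,bot.camera_info(n))
E
```

```text
pics
{'time_s': 0.0, 'joints': array([1.03410723e-05, 8.74192976e-02, 1.75124864e-01, 1.65981644e+00,
       1.90724125e-05, 1.57081216e+00]), 'joint_vel': array([-2.52240568e-04, -8.99223513e-04,  1.02245382e-03,  8.37851889e-06,
       -1.59190749e-03,  2.40152284e-04]), 'tau': array([ 7.68234549e-04, -5.20392072e+01,  4.64802504e+01,  1.63646933e-02,
        2.23589603e-05, -6.77332673e-05]), 'eef_pos': array([5.49757545e-01, 1.11207201e-05, 2.30600741e-01]), 'tcp_rot': array([-2.22078055e+00, -2.22076832e+00,  1.43849914e-03]), 'force': array([-0.37429944, -0.27787703, -0.40798553]), 'wrist_torque': array([-0.03006007,  0.00665694, -0.04287724]), 'gripper_force': 0.0, 'gripper_width': 1.0006055642598823}
scene {'mtx': array([[436.87228032,   0.        , 319.01695586],
       [  0.        , 436.87228032, 194.08590482],
       [  0.        ,   0.        ,   1.        ]]), 'eye': array([1.61369741, 0.25481272, 0.87248735]), 'attitude': array([-1.47300354, -1.86994177,  0.97037999])}
side {'mtx': array([[465.06710991,   0.        , 318.01878141],
       [  0.        , 465.06710991, 198.73870601],
       [  0.        ,   0.        ,   1.        ]]), 'eye': array([0.13960597, 0.92075459, 0.74643203]), 'attitude': array([-0.47392097,  2.57543327, -1.39347846])}
wrist {'mtx': array([[288.65182091,   0.        , 320.10513221],
       [  0.        , 288.65182091, 197.18144576],
       [  0.        ,   0.        ,   1.        ]]), 'hand_eye': array([[-6.83566070e-04, -9.50152058e-01, -3.11786144e-01,
         7.94231079e-02],
       [ 9.99999541e-01, -8.58599324e-04,  4.24118136e-04,
        -4.72173557e-04],
       [-6.70676092e-04, -3.11785711e-01,  9.50152209e-01,
        -1.43468245e-01],
       [ 0.00000000e+00,  0.00000000e+00,  0.00000000e+00,
         1.00000000e+00]])}
```

View pics/scene0.png

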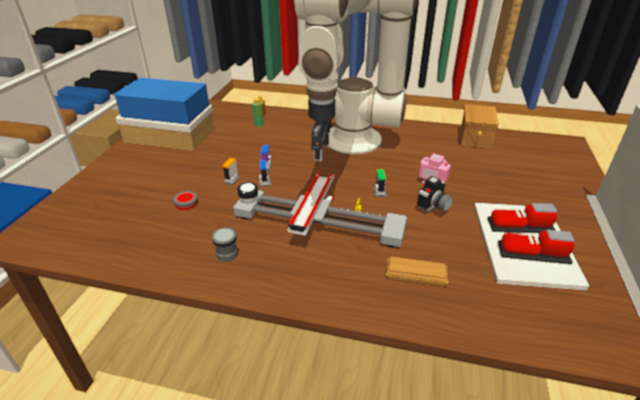

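View pics/side0.png

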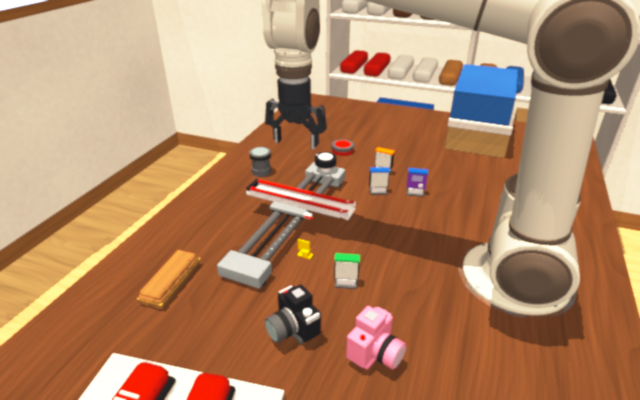

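View pics/wrist0.png

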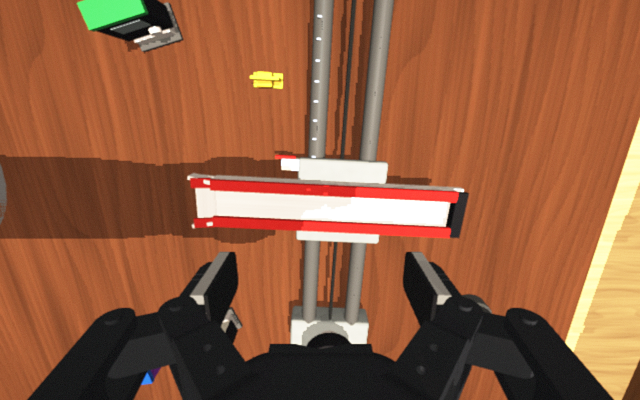

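Scene: black camera (432,195) with the pink look‑alike behind it (435,165). Panels are orange (230,170), blue (side 378,178), green (381,180) and a purple look‑alike (side 417,180). All three real panels look present. In the wrist view the track mouth is on the left (200,205), the stop on the right (457,213) and the marker at (267,79).

```bash
cat > h.py <<'E'
import numpy as np, cv2
from scipy.spatial.transform import Rotation as R
from station import bot
def cam(n,st=None):
    c=bot.camera_info(n); K=np.array(c['mtx'])
    if n!='wrist': return K,R.from_rotvec(c['attitude']).as_matrix(),np.array(c['eye'])
    st=st or bot.observe(); T=np.eye(4); T[:3,:3]=R.from_rotvec(st['tcp_rot']).as_matrix(); T[:3,3]=st['eef_pos']
    T=T@np.array(c['hand_eye']); return K,T[:3,:3],T[:3,3]
def shot(n,f=None):
    st=bot.observe(); C=cam(n,st); im=bot.grab_frame(n)[:,:,::-1].copy()
    if f: cv2.imwrite('pics/'+f,im)
    return im,C
def ray(C,p,z):
    K,Rm,e=C; d=Rm@np.linalg.solve(K,np.array([p[0],p[1],1.])); return e+d*(z-e[2])/d[2]
def proj(C,P):
    K,Rm,e=C; q=K@(Rm.T@(np.array(P)-e)); return q[:2]/q[2]
RNG={'red':[(0,12),(170,180)],'orange':[(9,18)],'yellow':[(22,34)],'green':[(50,75)],'blue':[(100,120)],'purple':[(122,140)]}
def blobs(im,c,amin=15,s=140,v=60):
    h=cv2.cvtColor(im,cv2.COLOR_BGR2HSV); m=np.zeros(h.shape[:2],np.uint8)
    for a,b in RNG[c]: m|=cv2.inRange(h,(a,s,v),(b,255,255))
    cs,_=cv2.findContours(m,cv2.RETR_EXTERNAL,cv2.CHAIN_APPROX_NONE)
    return [(k,cv2.contourArea(k),cv2.minAreaRect(k)) for k in sorted(cs,key=cv2.contourArea,reverse=True) if cv2.contourArea(k)>=amin]
def st():
    s=bot.observe(); print('t',round(s['time_s'],2),'tcp',s['eef_pos'].round(4),'q',s['joints'].round(3),'F',s['force'].round(1),'w',round(s['gripper_width'],3),'gf',round(s['gripper_force'],1)); return s
E
python3 - <<'E'
from h import *
np.set_printoptions(suppress=True,precision=4)
s0={'eef_pos':np.array([0.549757545,0,0.2306]),'tcp_rot':np.array([-2.22078,-2.22077,0.0014])}
for n in ['wrist','scene','side']:
    im=cv2.imread(f'pics/{n}0.png'); C=cam(n,s0)
    for c,z in [('red',.082),('yellow',.045),('green',.076),('blue',.076),('orange',.076),('purple',.076)]:
        for k,a,r in blobs(im,c,15)[:4]:
            box=cv2.boxPoints(r); print(n,c,int(a),np.round(r[0]),'ctr',ray(C,r[0],z)[:2].round(3), *( [ [ray(C,b,z)[:2].round(4) for b in box]] if n=='wrist' else []))
im=cv2.imread('pics/wrist0.png')
cv2.imwrite('pics/c1.png',cv2.resize(im[150:260,180:480],None,fx=2.6,fy=2.6,interpolation=cv2.INTER_CUBIC))
a=cv2.imread('pics/side0.png')[140:380,250:430]; cv2.imwrite('pics/c2.png',cv2.resize(a,None,fx=2.5,fy=2.5,interpolation=cv2.INTER_CUBIC))
E
```

```text
wrist red 163996 [320. 200.] ctr [ 0.549 -0.019] [array([0.2707, 0.1644]), array([0.8266, 0.1639]), array([ 0.9893, -0.3099]), array([ 0.1062, -0.31  ])]
wrist red 2435 [337.  78.] ctr [0.565 0.101] [array([0.5517, 0.0269]), array([0.5615, 0.165 ]), array([0.5767, 0.1641]), array([0.5696, 0.0256])]
wrist red 2401 [357.  79.] ctr [0.584 0.1  ] [array([0.5711, 0.0259]), array([0.5806, 0.1652]), array([0.5956, 0.1641]), array([0.5887, 0.0243])]
wrist red 1077 [483. 382.] ctr [ 0.769 -0.279] [array([ 0.7318, -0.2488]), array([ 0.7949, -0.2488]), array([ 0.8072, -0.3099]), array([ 0.7409, -0.3099])]
wrist yellow 430 [266.  79.] ctr [0.492 0.103] [array([0.4729, 0.0955]), array([0.475 , 0.1115]), array([0.5101, 0.1098]), array([0.5086, 0.0937])]
wrist green 1423 [113.   8.] ctr [0.364 0.16 ] [array([0.3331, 0.1642]), array([0.3902, 0.1787]), array([0.3944, 0.1556]), array([0.3357, 0.1402])]
wrist blue 95 [148. 378.] ctr [ 0.314 -0.279] [array([ 0.3017, -0.2875]), array([ 0.3156, -0.263 ]), array([ 0.3256, -0.2704]), array([ 0.3118, -0.2953])]
wrist orange 89286 [156. 200.] ctr [ 0.371 -0.0
[... 1208 characters left out ...]
-2.058]
scene orange 681 [ 24. 132.] ctr [ 0.381 -1.253]
side red 119842 [320. 246.] ctr [0.431 0.154]
side red 1296 [144. 385.] ctr [0.571 0.587]
side red 379 [354.  61.] ctr [ 0.776 -1.214]
side red 373 [377.  64.] ctr [ 0.661 -1.211]
side yellow 178 [305. 249.] ctr [0.477 0.131]
side green 152 [347. 257.] ctr [0.364 0.16 ]
side blue 3164 [487.  92.] ctr [ 0.148 -1.015]
side blue 127 [406. 103.] ctr [ 0.434 -0.786]
side blue 66 [418. 171.] ctr [ 0.29  -0.278]
side blue 53 [379. 170.] ctr [ 0.397 -0.246]
side orange 134306 [320. 246.] ctr [0.434 0.147]
side orange 570 [43.  6.] ctr [ 3.287 -1.718]
side orange 347 [450.  72.] ctr [ 0.323 -1.228]
side orange 39 [401.  14.] ctr [ 0.798 -2.363]
```

View pics/c1.png

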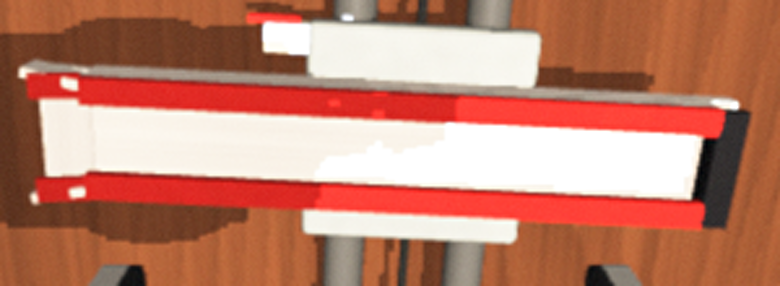

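View pics/c2.png

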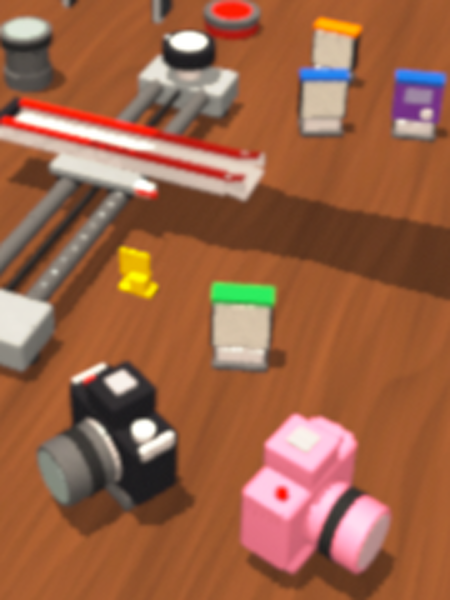

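Crops confirm it: the wanted panels have green, blue and orange strips on black boxes with white diffusers. The purple‑bodied panel at (418,171 side) and the pink camera are look‑alikes. The black camera's lens points towards +y/+x.

Run:
```python
from h import *
np.set_printoptions(suppress=True,precision=4)
s0={'eef_pos':np.array([0.549757545,0,0.2306]),'tcp_rot':np.array([-2.22078,-2.22077,0.0014])}
C=cam('wrist',s0); q=lambda x,y,z: ray(C,(180+x/2.6,150+y/2.6),z)[:2]
for nm,x,y,z in [('topL',28,75,.082),('topflare',80,80,.082),('topR',722,108,.082),('botL',37,180,.082),('botflare',88,180,.082),('botR',703,205,.082),('topRbot',722,135,.082),('floorL',92,177,.068),('ptr',247,18,.056),('topLin',80,105,.082),('botLin',88,176,.082)]: print(nm,q(x,y,z))
# yellow marker wrist
im=cv2.imread('pics/wrist0.png'); k=blobs(im,'yellow')[0]; print('mark',ray(C,k[2][0],.045)[:2],cv2.boundingRect(k[0]))
# tube direction
im=cv2.imread('pics/wrist0.png');h=cv2.cvtColor(im,cv2.COLOR_BGR2HSV)
for n in ['side','scene']:
    i=cv2.imread(f'pics/{n}0.png');Cn=cam(n)
    g=blobs(i,'yellow',15)[0];print(n,'marker3',cv2.boundingRect(g[0]))
    for c in ['green','blue']:
        for b in blobs(i,c,15):
            if b[1]<170: print(n,c,[ray(Cn,p,.076)[:2].round(3) for p in cv2.boxPoints(b[2])])
    hh=cv2.cvtColor(i,cv2.COLOR_BGR2HSV); m=cv2.inRange(hh,(10,200,180),(20,255,255))
    cs,_=cv2.findContours(m,0,2)
    for c in cs:
        if 20<cv2.contourArea(c)<300:
            r=cv2.minAreaRect(c);print(n,'or',np.round(r[0]),ray(Cn,r[0],.076)[:2].round(3))
P=lambda n,x,y,z:ray(cam(n),(x,y),z)[:2].round(3)
s=lambda x,y:(250+x/2.5,140+y/2.5)
print('cam hump top pad',P('side',*s(122,383),.106),'lens c',P('side',*s(60,470),.046),'body mid low',P('side',*s(130,500),.0))
print('wheel',P('side',*s(190,50),.09),P('scene',248,189,.09))
```

```text
topL [0.4143 0.0038]
topflare [0.4349 0.0017]
topR [ 0.6948 -0.0102]
botL [ 0.4117 -0.0417]
botflare [ 0.4331 -0.0417]
botR [ 0.6931 -0.0533]
topRbot [ 0.6965 -0.0218]
floorL [ 0.4295 -0.0461]
ptr [0.4992 0.0221]
topLin [ 0.4337 -0.0088]
botLin [ 0.4333 -0.0399]
mark [0.4916 0.1027] (249, 71, 34, 18)
side marker3 (297, 239, 16, 20)
side green [array([0.386, 0.179]), array([0.393, 0.155]), array([0.341, 0.141]), array([0.335, 0.165])]
side blue [array([ 0.535, -0.769]), array([ 0.542, -0.805]), array([ 0.334, -0.803]), array([ 0.33 , -0.769])]
side blue [array([ 0.313, -0.26 ]), array([ 0.317, -0.288]), array([ 0.266, -0.296]), array([ 0.263, -0.268])]
side blue [array([ 0.424, -0.246]), array([ 0.375, -0.264]), array([ 0.371, -0.247]), array([ 0.419, -0.229])]
side or [385. 150.] [ 0.412 -0.373]
scene marker3 (355, 198, 7, 14)
scene green [array([0.342, 0.144]), array([0.336, 0.167]), array([0.398, 0.175]), array([0.403, 0.152])]
scene blue [array([ 0.37 , -0.268]), array([ 0.366, -0.25 ]), array([ 0.429, -0.228]), array([ 0.433, -0.245])]
scene blue [array([ 0.316, -0.284]), array([ 0.26 , -0.298]), array([ 0.263, -0.274]), array([ 0.319, -0.261])]
scene or [229. 162.] [ 0.409 -0.371]
cam hump top pad [0.407 0.328] lens c [0.441 0.376] body mid low [0.395 0.349]
wheel [ 0.553 -0.222] [ 0.569 -0.234]
```

```bash
python3 -m inch '[{"claw":0,"xyz":[-0.093,0.213,0.02],"dr":[0,0,0.051]},{"claw":0,"xyz":[-0.093,0.213,0.02],"dr":[0,0,0.051]},{"claw":0,"xyz":[-0.093,0.213,0.02],"dr":[0,0,0.051]},{"claw":0,"xyz":[-0.093,0.213,0.02],"dr":[0,0,0.051]},{"claw":0,"xyz":[-0.093,0.213,0.02],"dr":[0,0,0.051]}]' 60
python3 -m inch '[{"claw":0,"xyz":[-0.093,0.213,0.02],"dr":[0,0,0.051]},{"claw":0,"xyz":[-0.093,0.213,0.02],"dr":[0,0,0]},{"claw":0,"xyz":[-0.093,0.213,0.02],"dr":[0,0,0]},{"claw":0,"xyz":[-0.093,0.213,0.02],"dr":[0,0,0]},{"claw":0,"xyz":[-0.093,0.213,0.02],"dr":[0,0,0]}]'
python3 - <<'E'
from h import *
np.set_printoptions(suppress=True,precision=4)
s=st(); print(s['tcp_rot'])
im,C=shot('wrist','w1.png')
# refine slider yaw from first wrist picture
s0={'eef_pos':np.array([0.549757545,0,0.2306]),'tcp_rot':np.array([-2.22078,-2.22077,0.0014])}
C0=cam('wrist',s0); i=cv2.imread('pics/wrist0.png').astype(int)
m=((i[:,:,2]>150)&(i[:,:,1]<60)&(i[:,:,0]<60))
for x0,x1 in [(215,452)]:
    T=[];B=[];Ti=[];Bi=[]
    for x in range(x0,x1,3):
        r=np.where(m[165:245,x])[0]+165
        if len(r)<8: continue
        g=np.argmax(np.diff(r)); T.append(ray(C0,(x,r[0]-.5),.082)[:2]);Ti.append(ray(C0,(x,r[g]+.5),.082)[:2]);Bi.append(ray(C0,(x,r[g+1]-.5),.082)[:2]);B.append(ray(C0,(x,r[-1]+.5),.082)[:2])
    for L in (T,Ti,Bi,B):
        L=np.array(L);f=np.polyfit(L[:,0],L[:,1],1);print('slope',f[0],'y at .434',np.polyval(f,.434),'.696',np.polyval(f,.696))
E
```

```text
time_s: 0.78
eef_pos: [0.4796, 0.1607, 0.2462]
tcp_rot: [-1.172, -2.915, 0.0]
force: [-0.1, -0.4, -0.3]
gripper_width: 1.0
gripper_force: 0.0
time_s: 1.4
eef_pos: [0.4099, 0.3205, 0.2612]
tcp_rot: [-0.943, -2.997, 0.0]
force: [-0.1, 0.0, 0.4]
gripper_width: 1.001
gripper_force: 0.0
t 1.4 tcp [0.4099 0.3205 0.2612] q [ 0.664  0.029  0.174  1.716 -0.     1.273] F [-0.1  0.   0.4] w 1.001 gf 0.0
[-0.9426 -2.9967  0.0004]
slope -0.053725971275544016 y at .434 0.004244758309027274 .696 -0.009831446165165257
slope -0.050722165713630446 y at .434 -0.007005907907313763 .696 -0.020295115324284935
slope -0.052165486497982014 y at .434 -0.037416942060522665 .696 -0.05108429952299394
slope 0.04313777437464877 y at .434 -0.053328149332832246 .696 -0.042026052446674275
```

View pics/w1.png

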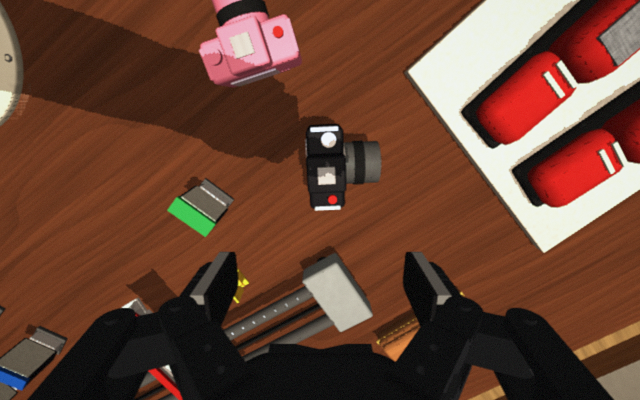

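The black camera is at about (326,170), lens to the right (380,162); green panel (203,208); pink camera (245,45); shoes at right.

Run:
```python
from h import *
np.set_printoptions(suppress=True,precision=4)
im=cv2.imread('pics/w1.png'); C=cam('wrist')
cv2.imwrite('pics/c3.png',cv2.resize(im[110:225,290:395],None,fx=5,fy=5,interpolation=cv2.INTER_CUBIC))
# green strip
g=blobs(im,'green')[0]; print('green',[ray(C,p,.076)[:2] for p in cv2.boxPoints(g[2])],ray(C,g[2][0],.076))
def P(x,y,z): return ray(C,(x,y),z)[:2]
a,b,c,d=P(307,125,.082),P(314,210,.082),P(342,125,.082),P(344,210,.082)
print(a,b,c,d,(a+b+c+d)/4, np.degrees(np.arctan2(*(b-a)[::-1])),np.degrees(np.arctan2(*(d-c)[::-1])))
print('hump',P(326,177,.106))
```

```text
green [array([0.3378, 0.1444]), array([0.3312, 0.1675]), array([0.3846, 0.1825]), array([0.3924, 0.1589])] [0.361  0.1633 0.076 ]
[0.3535 0.3435] [0.4384 0.2928] [0.3752 0.3748] [0.4589 0.3222] [0.4065 0.3333] -30.830950821770237 -32.13164292888217
hump [0.408  0.3306]
```

View pics/c3.png

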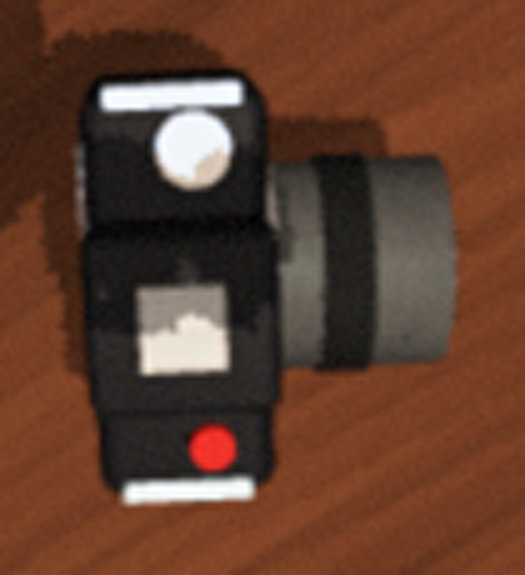

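```bash
python3 -m inch '[{"claw":0,"xyz":[-0.016,0.077,-0.2],"dr":[0,0,0.019]},{"claw":0,"xyz":[0,0,-0.3],"dr":[0,0,0]},{"claw":0,"xyz":[0,0,-0.3],"dr":[0,0,0]},{"claw":0,"xyz":[0,0,-0.3],"dr":[0,0,0]},{"claw":0,"xyz":[0,0,-0.155],"dr":[0,0,0]}]'
python3 -m inch '[{"claw":0,"xyz":[0,0,0],"dr":[0,0,0]},{"claw":1,"xyz":[0,0,0],"dr":[0,0,0]},{"claw":1,"xyz":[0,0,0],"dr":[0,0,0]},{"claw":1,"xyz":[0,0,0],"dr":[0,0,0]},{"claw":1,"xyz":[0,0,0],"dr":[0,0,0]}]' 60
python3 -c "
from h import *
st()"
```

```text
time_s: 2.08
eef_pos: [0.407, 0.3301, 0.0701]
tcp_rot: [-0.852, -3.022, 0.004]
force: [-0.3, 0.0, 1.0]
gripper_width: 0.998
gripper_force: 0.0
time_s: 2.7
eef_pos: [0.4085, 0.3311, 0.0745]
tcp_rot: [0.853, 3.022, 0.002]
force: [-1.4, -3.1, 6.4]
gripper_width: 0.481
gripper_force: 60.3
t 2.7 tcp [0.4085 0.3311 0.0745] q [ 0.681  0.026 -0.191  1.353 -0.     1.231] F [-1.4 -3.1  6.4] w 0.481 gf 60.3
```

```bash
python3 -m inch '[{"claw":1,"xyz":[0,0,0.233],"dr":[0,0,0]},{"claw":1,"xyz":[0,0,0.3],"dr":[0,0,0]},{"claw":1,"xyz":[0,0,0.3],"dr":[0,0,0.0529]},{"claw":1,"xyz":[0,-0.2,0],"dr":[0,0,0.0529]},{"claw":1,"xyz":[-0.05,-0.3,0],"dr":[0,0,0.0529]}]'
python3 -m inch '[{"claw":1,"xyz":[-0.053,-0.35,0],"dr":[0,0,0]},{"claw":1,"xyz":[-0.05,-0.383,0],"dr":[0,0,0]},{"claw":1,"xyz":[-0.05,-0.4,0],"dr":[0,0,0]},{"claw":1,"xyz":[-0.05,-0.4,0],"dr":[0,0,0]},{"claw":1,"xyz":[-0.01,-0.3,0],"dr":[0,0,0]}]'
python3 -m inch '[{"claw":1,"xyz":[0,0,-0.1],"dr":[0,0,0]},{"claw":1,"xyz":[0,0,-0.1],"dr":[0,0,0]},{"claw":1,"xyz":[0,0,0],"dr":[0,0,0]},{"claw":1,"xyz":[0,0,0],"dr":[0,0,0]},{"claw":1,"xyz":[0,0,0],"dr":[0,0,0]}]'
python3 - <<'E'
from h import *
st()
for n in ['wrist','side']:
    im,C=shot(n,n+'2.png')
a=cv2.imread('pics/wrist2.png'); b=cv2.imread('pics/side2.png')[110:310,240:480]
cv2.imwrite('pics/c4.png',np.vstack([cv2.resize(a,(400,250)),cv2.resize(b,(400,333),interpolation=cv2.INTER_CUBIC)]))
E
```

```text
time_s: 3.32
eef_pos: [0.4007, 0.2558, 0.1982]
tcp_rot: [0.07, 3.141, 0.0]
force: [0.1, 0.0, -4.7]
gripper_width: 0.483
gripper_force: 63.6
time_s: 3.95
eef_pos: [0.3678, -0.0208, 0.1983]
tcp_rot: [0.082, 3.14, -0.0]
force: [0.9, 0.0, -4.5]
gripper_width: 0.482
gripper_force: 63.5
time_s: 4.58
eef_pos: [0.3689, -0.0184, 0.1684]
tcp_rot: [0.078, 3.14, -0.0]
force: [-0.1, -0.1, -4.4]
gripper_width: 0.482
gripper_force: 64.0
t 4.58 tcp [ 0.3689 -0.0184  0.1684] q [-0.05  -0.363 -0.346  1.587  0.     0.   ] F [-0.1 -0.1 -4.4] w 0.482 gf 64.0
```

View pics/c4.png

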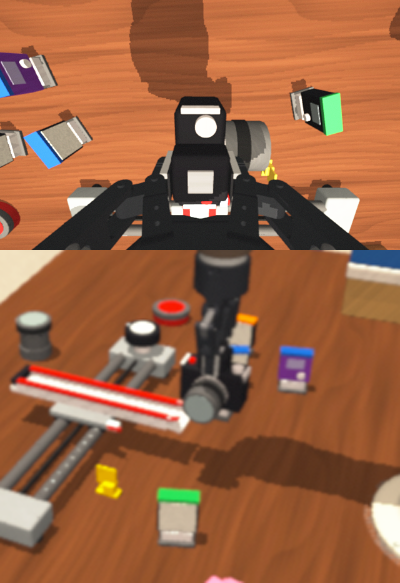

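Both views show the camera held upright, lens to +y, just short of the flared mouth. Now lower and feed it in.

```bash
python3 -m inch '[{"claw":1,"xyz":[0,-0.003,-0.08],"dr":[0,0,0]},{"claw":1,"xyz":[0,0,-0.082],"dr":[0,0,0]},{"claw":1,"xyz":[0,0,0],"dr":[0,0,0]},{"claw":1,"xyz":[0,0,0],"dr":[0,0,0]},{"claw":1,"xyz":[0.1,-0.005,0],"dr":[0,0,0]}]'
python3 -m inch '[{"claw":1,"xyz":[0.1,-0.005,0],"dr":[0,0,0]},{"claw":1,"xyz":[0.1,-0.005,0],"dr":[0,0,0]},{"claw":1,"xyz":[0.1,-0.005,0],"dr":[0,0,0]},{"claw":1,"xyz":[0.1,-0.005,0],"dr":[0,0,0]},{"claw":1,"xyz":[0,0,0],"dr":[0,0,0]}]'
```

```text
time_s: 5.3
eef_pos: [0.3837, -0.0201, 0.1443]
tcp_rot: [0.081, 3.14, -0.0]
force: [-0.4, -0.4, -5.0]
gripper_width: 0.486
gripper_force: 64.0
time_s: 5.92
eef_pos: [0.4445, -0.0231, 0.1433]
tcp_rot: [-0.08, -3.14, -0.0]
force: [-0.5, -0.5, -5.2]
gripper_width: 0.48
gripper_force: 64.1
```

```bash
python3 -m inch '[{"claw":1,"xyz":[0.12,-0.0062,0],"dr":[0,0,0]},{"claw":1,"xyz":[0.12,-0.0062,0],"dr":[0,0,0]},{"claw":1,"xyz":[0.12,-0.0062,0],"dr":[0,0,0]},{"claw":1,"xyz":[0.12,-0.0062,0],"dr":[0,0,0]},{"claw":1,"xyz":[0.12,-0.0062,0],"dr":[0,0,0]}]'
python3 -m inch '[{"claw":1,"xyz":[0.13,-0.0067,0],"dr":[0,0,0]},{"claw":1,"xyz":[0.13,-0.0067,0],"dr":[0,0,0]},{"claw":1,"xyz":[0.13,-0.0067,0],"dr":[0,0,0]},{"claw":1,"xyz":[0.13,-0.0067,0],"dr":[0,0,0]},{"claw":1,"xyz":[0.13,-0.0067,0],"dr":[0,0,0]}]'
python3 -m inch '[{"claw":1,"xyz":[0.05,-0.0026,0],"dr":[0,0,0]},{"claw":1,"xyz":[0.05,-0.0026,0],"dr":[0,0,0]},{"claw":1,"xyz":[0.03,-0.0015,0],"dr":[0,0,0]},{"claw":1,"xyz":[0.02,-0.001,0],"dr":[0,0,0]},{"claw":1,"xyz":[0.0,0,0],"dr":[0,0,0]}]'
```

```text
time_s: 6.55
eef_pos: [0.5339, -0.0278, 0.1436]
tcp_rot: [-0.08, -3.14, 0.0]
force: [-0.4, -0.3, -4.3]
gripper_width: 0.479
gripper_force: 64.1
time_s: 7.18
eef_pos: [0.6314, -0.0328, 0.1435]
tcp_rot: [-0.08, -3.14, -0.0]
force: [0.7, -0.4, -4.0]
gripper_width: 0.484
gripper_force: 64.1
time_s: 7.8
eef_pos: [0.6536, -0.0339, 0.1437]
tcp_rot: [-0.08, -3.141, 0.0]
force: [-0.2, 0.1, -4.7]
gripper_width: 0.487
gripper_force: 64.0
```

```bash
python3 -m inch '[{"claw":1,"xyz":[0.03,-0.0015,0],"dr":[0,0,0]},{"claw":1,"xyz":[0.02,-0.001,0],"dr":[0,0,0]},{"claw":1,"xyz":[0.02,-0.001,0],"dr":[0,0,0]},{"claw":1,"xyz":[0.01,0,0],"dr":[0,0,0]},{"claw":1,"xyz":[0,0,0],"dr":[0,0,0]}]'
python3 -m inch '[{"claw":1,"xyz":[0.01,-0.0005,0],"dr":[0,0,0]},{"claw":1,"xyz":[0.01,0,0],"dr":[0,0,0]},{"claw":1,"xyz":[0,0,0],"dr":[0,0,0]},{"claw":1,"xyz":[0,0,0],"dr":[0,0,0]},{"claw":1,"xyz":[0,0,0],"dr":[0,0,0]}]'
```

```text
time_s: 8.43
eef_pos: [0.6649, -0.0345, 0.1434]
tcp_rot: [-0.08, -3.139, 0.0]
force: [-4.6, -0.7, -3.2]
gripper_width: 0.48
gripper_force: 64.2
time_s: 9.05
eef_pos: [0.6672, -0.0348, 0.1435]
tcp_rot: [-0.081, -3.137, 0.001]
force: [-7.2, -0.9, -1.0]
gripper_width: 0.479
gripper_force: 64.0
```

```bash
python3 -m inch '[{"claw":1,"xyz":[0,0,-0.004],"dr":[0,0,0]},{"claw":0,"xyz":[0,0,0],"dr":[0,0,0]},{"claw":0,"xyz":[0,0,0],"dr":[0,0,0]},{"claw":0,"xyz":[0,0,0],"dr":[0,0,0]},{"claw":0,"xyz":[0,0,0.1],"dr":[0,0,0]}]'
python3 -m inch '[{"claw":0,"xyz":[0,0,0.2],"dr":[0,0,0]},{"claw":0,"xyz":[0,0,0.3],"dr":[0,0,0]},{"claw":0,"xyz":[-0.2,0.13,0.1],"dr":[0,0,0.025]},{"claw":0,"xyz":[-0.3,0.194,0],"dr":[0,0,0.025]},{"claw":0,"xyz":[-0.3,0.194,0],"dr":[0,0,0.025]}]'
python3 -m inch '[{"claw":0,"xyz":[-0.3,0.194,0],"dr":[0,0,0.025]},{"claw":0,"xyz":[-0.3,0.194,0],"dr":[0,0,0]},{"claw":0,"xyz":[-0.3,0.194,0],"dr":[0,0,0]},{"claw":0,"xyz":[-0.33,0.213,0],"dr":[0,0,0]},{"claw":0,"xyz":[0,0,0],"dr":[0,0,0]}]'
python3 - <<'E'
from h import *
np.set_printoptions(suppress=True,precision=4)
s=st(); im,C=shot('wrist','w3.png')
for c in ['green','blue']:
  for k,a,r in blobs(im,c,60)[:3]: print(c,a,r[0],ray(C,r[0],.076)[:2],[ray(C,p,.076)[:2] for p in cv2.boxPoints(r)])
i2,C2=shot('side','side3.png')
cv2.imwrite('pics/c5.png',np.vstack([cv2.resize(im,(440,275)),cv2.resize(i2[110:310,240:480],(440,325))]))
E
```

```text
time_s: 9.68
eef_pos: [0.6682, -0.0345, 0.1576]
tcp_rot: [-0.08, -3.139, -0.0]
force: [0.2, 0.1, 1.1]
gripper_width: 1.001
gripper_force: 0.0
time_s: 10.3
eef_pos: [0.5477, 0.0438, 0.2494]
tcp_rot: [-0.292, 3.126, 0.0]
force: [0.3, 1.0, -0.6]
gripper_width: 0.998
gripper_force: 0.0
time_s: 10.92
eef_pos: [0.362, 0.1639, 0.2502]
tcp_rot: [-0.418, 3.111, 0.002]
force: [0.1, 0.9, 0.2]
gripper_width: 1.001
gripper_force: 0.0
t 10.93 tcp [0.362  0.1639 0.2502] q [ 0.425 -0.268 -0.116  1.72   0.     0.158] F [0.1 0.9 0.2] w 1.001 gf 0.0
green 767.0 (317.0, 175.5) [0.3617 0.1597] [array([0.3386, 0.1433]), array([0.3334, 0.1624]), array([0.386 , 0.1771]), array([0.3915, 0.157 ])]
```

View pics/c5.png

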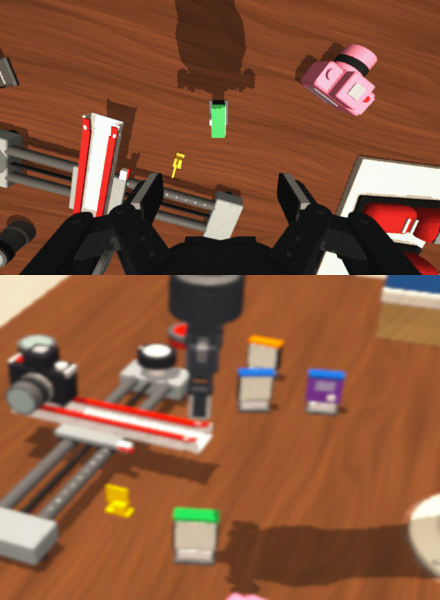

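The camera sits upright at the far stop, lens to the shoes. The green panel is alone and centred at wrist (317,175).

```bash
python3 -m inch '[{"claw":0,"xyz":[0,-0.027,-0.3],"dr":[0,0,0]},{"claw":0,"xyz":[0,0,-0.35],"dr":[0,0,0]},{"claw":0,"xyz":[0,0,-0.35],"dr":[0,0,0]},{"claw":0,"xyz":[0,0,-0.3],"dr":[0,0,0]},{"claw":0,"xyz":[0,0,-0.1],"dr":[0,0,0]}]'
python3 -m inch '[{"claw":0.4,"xyz":[0,0,0],"dr":[0,0,0]},{"claw":1,"xyz":[0,0,0],"dr":[0,0,0]},{"claw":1,"xyz":[0,0,0],"dr":[0,0,0]},{"claw":1,"xyz":[0,0,0],"dr":[0,0,0]},{"claw":1,"xyz":[0,0,0],"dr":[0,0,0]}]' 50
```

```text
time_s: 11.65
eef_pos: [0.3637, 0.1572, 0.036]
tcp_rot: [0.409, -3.111, 0.002]
force: [-0.0, 0.4, 0.4]
gripper_width: 0.999
gripper_force: 0.0
time_s: 12.28
eef_pos: [0.3646, 0.1586, 0.0389]
tcp_rot: [-0.412, 3.113, 0.001]
force: [0.8, 0.8, 5.3]
gripper_width: 0.25
gripper_force: 55.5
```

```bash
python3 -m inch '[{"claw":1,"xyz":[0,0,0.3],"dr":[0,0,0]},{"claw":1,"xyz":[0,0,0.367],"dr":[0,0,-0.0334]},{"claw":1,"xyz":[0.021,-0.385,0],"dr":[0,0,-0.0334]},{"claw":1,"xyz":[0.021,-0.4,0],"dr":[0,0,-0.0334]},{"claw":1,"xyz":[0.021,-0.4,0],"dr":[0,0,0]}]'
python3 -m inch '[{"claw":1,"xyz":[0,0,0],"dr":[0,0,0]},{"claw":1,"xyz":[0,0,-0.105],"dr":[0,0,0]},{"claw":1,"xyz":[0,0,-0.1],"dr":[0,0,0]},{"claw":1,"xyz":[0,0,0],"dr":[0,0,0]},{"claw":1,"xyz":[0,0,0],"dr":[0,0,0]}]'
python3 -c "
from h import *
s=st(); print(s['tcp_rot'], 'line y',-0.0222-(s['eef_pos'][0]-.434)*.0515)"
```

```text
time_s: 12.9
eef_pos: [0.3733, -0.0209, 0.1382]
tcp_rot: [0.082, 3.14, -0.0]
force: [2.7, 0.6, -1.6]
gripper_width: 0.251
gripper_force: 54.4
time_s: 13.52
eef_pos: [0.3736, -0.0186, 0.1073]
tcp_rot: [-0.078, -3.14, -0.0]
force: [-0.2, 0.2, -2.2]
gripper_width: 0.248
gripper_force: 54.3
t 13.53 tcp [ 0.3736 -0.0186  0.1073] q [-0.05  -0.354 -0.457  1.468  0.     0.   ] F [-0.2  0.2 -2.2] w 0.248 gf 54.3
[-7.83141705e-02 -3.14034957e+00 -4.00165259e-05] line y -0.0190870031664722
```

```bash
python3 -m inch '[{"claw":1,"xyz":[0.08,-0.006,0.006],"dr":[0,0,0]},{"claw":1,"xyz":[0.1,-0.005,0],"dr":[0,0,0]},{"claw":1,"xyz":[0.1,-0.005,0],"dr":[0,0,0]},{"claw":1,"xyz":[0.1,-0.005,0],"dr":[0,0,0]},{"claw":1,"xyz":[0.1,-0.005,0],"dr":[0,0,0]}]'
python3 -m inch '[{"claw":1,"xyz":[0.12,-0.0062,0],"dr":[0,0,0]},{"claw":1,"xyz":[0.12,-0.0062,0],"dr":[0,0,0]},{"claw":1,"xyz":[0.12,-0.0062,0],"dr":[0,0,0]},{"claw":1,"xyz":[0.12,-0.0062,0],"dr":[0,0,0]},{"claw":1,"xyz":[0.12,-0.0062,0],"dr":[0,0,0]}]'
```

```text
time_s: 14.15
eef_pos: [0.4468, -0.0233, 0.1084]
tcp_rot: [0.081, 3.14, -0.0]
force: [1.2, 0.7, -1.2]
gripper_width: 0.252
gripper_force: 54.4
time_s: 14.78
eef_pos: [0.5368, -0.028, 0.1081]
tcp_rot: [-0.081, -3.14, 0.0]
force: [0.5, 0.4, -2.7]
gripper_width: 0.251
gripper_force: 54.4
```

```bash
python3 -m inch '[{"claw":1,"xyz":[0.12,-0.0062,0],"dr":[0,0,0]},{"claw":1,"xyz":[0.12,-0.0062,0],"dr":[0,0,0]},{"claw":1,"xyz":[0.06,-0.003,0],"dr":[0,0,0]},{"claw":1,"xyz":[0.03,-0.0015,0],"dr":[0,0,0]},{"claw":1,"xyz":[0,0,0],"dr":[0,0,0]}]'
python3 -m inch '[{"claw":1,"xyz":[0.015,-0.001,0],"dr":[0,0,0]},{"claw":1,"xyz":[0.015,-0.001,0],"dr":[0,0,0]},{"claw":1,"xyz":[0.0,0,0],"dr":[0,0,0]},{"claw":1,"xyz":[0,0,0],"dr":[0,0,0]},{"claw":1,"xyz":[0,0,0],"dr":[0,0,0]}]'
```

```text
time_s: 15.4
eef_pos: [0.585, -0.0305, 0.1081]
tcp_rot: [-0.081, -3.14, -0.0]
force: [-0.4, -0.6, -1.4]
gripper_width: 0.254
gripper_force: 54.4
time_s: 16.02
eef_pos: [0.5895, -0.0308, 0.1083]
tcp_rot: [-0.081, -3.141, -0.0]
force: [0.1, -0.9, -1.9]
gripper_width: 0.252
gripper_force: 54.4
```

```bash
python3 -m inch '[{"claw":1,"xyz":[0.015,-0.001,0],"dr":[0,0,0]},{"claw":1,"xyz":[0.01,-0.0005,0],"dr":[0,0,0]},{"claw":1,"xyz":[0.0,0,0],"dr":[0,0,0]},{"claw":1,"xyz":[0,0,0],"dr":[0,0,0]},{"claw":1,"xyz":[0,0,-0.003],"dr":[0,0,0]}]'
python3 -m inch '[{"claw":0.4,"xyz":[0,0,0],"dr":[0,0,0]},{"claw":0.4,"xyz":[0,0,0],"dr":[0,0,0]},{"claw":0.4,"xyz":[0,0,0.1],"dr":[0,0,0]},{"claw":0.4,"xyz":[0,0,0.25],"dr":[0,0,0]},{"claw":0.2,"xyz":[0,0,0.35],"dr":[0,0,0]}]'
```

```text
time_s: 16.65
eef_pos: [0.5909, -0.0309, 0.1085]
tcp_rot: [-0.081, -3.136, -0.0]
force: [-18.0, 0.7, 11.4]
gripper_width: 0.254
gripper_force: 56.1
time_s: 17.27
eef_pos: [0.5929, -0.0309, 0.2139]
tcp_rot: [-0.081, -3.139, -0.0]
force: [0.1, 0.1, 1.2]
gripper_width: 0.789
gripper_force: 0.0
```

```bash
python3 -m inch '[{"claw":0,"xyz":[-0.218,-0.24,0.12],"dr":[0,0,0.0427]},{"claw":0,"xyz":[-0.218,-0.24,0.12],"dr":[0,0,0.0427]},{"claw":0,"xyz":[-0.218,-0.24,0],"dr":[0,0,0.0427]},{"claw":0,"xyz":[-0.218,-0.24,0],"dr":[0,0,0]},{"claw":0,"xyz":[-0.218,-0.24,0],"dr":[0,0,0]}]'
python3 -m inch '[{"claw":0,"xyz":[-0.218,-0.24,0],"dr":[0,0,0]},{"claw":0,"xyz":[0,0,0],"dr":[0,0,0]},{"claw":0,"xyz":[0,0,0],"dr":[0,0,0]},{"claw":0,"xyz":[0,0,0],"dr":[0,0,0]},{"claw":0,"xyz":[0,0,0],"dr":[0,0,0]}]'
python3 - <<'E'
from h import *
np.set_printoptions(suppress=True,precision=4)
s=st(); print(s['tcp_rot']);im,C=shot('wrist','w4.png')
for c in ['blue']:
  for k,a,r in blobs(im,c,60)[:3]: print(c,a,r[0],ray(C,r[0],.076)[:2],[ray(C,p,.076)[:2] for p in cv2.boxPoints(r)])
h=cv2.cvtColor(im,cv2.COLOR_BGR2HSV); m=cv2.inRange(h,(10,200,180),(20,255,255))
for c in cv2.findContours(m,0,2)[0]:
    if 60<cv2.contourArea(c)<3000: r=cv2.minAreaRect(c); print('or',cv2.contourArea(c),r[0],ray(C,r[0],.076)[:2],[ray(C,p,.076)[:2] for p in cv2.boxPoints(r)])
i2,C2=shot('side','side4.png')
cv2.imwrite('pics/c6.png',np.vstack([cv2.resize(im,(440,275)),cv2.resize(i2[110:310,240:480],(440,325))]))
E
```

```text
time_s: 17.9
eef_pos: [0.4289, -0.212, 0.2502]
tcp_rot: [-0.548, 3.092, -0.002]
force: [0.5, -0.8, 0.6]
gripper_width: 1.0
gripper_force: 0.0
time_s: 18.52
eef_pos: [0.3977, -0.2463, 0.2488]
tcp_rot: [0.55, -3.093, -0.0]
force: [0.4, -0.4, -0.4]
gripper_width: 1.002
gripper_force: 0.0
t 18.52 tcp [ 0.3977 -0.2463  0.2488] q [-0.555 -0.101  0.023  1.695  0.    -0.907] F [ 0.4 -0.4 -0.4] w 1.002 gf 0.0
[ 0.5503 -3.093  -0.0002]
blue 1168.5 (326.0404052734375, 67.2666015625) [ 0.2887 -0.2805] [array([ 0.3189, -0.2867]), array([ 0.2644, -0.2955]), array([ 0.2602, -0.2746]), array([ 0.3147, -0.2645])]
blue 801.5 (319.4999694824219, 173.99998474121094) [ 0.3943 -0.2489] [array([ 0.3726, -0.2679]), array([ 0.3654, -0.2484]), array([ 0.4172, -0.2288]), array([ 0.4247, -0.2494])]
```

View pics/c6.png

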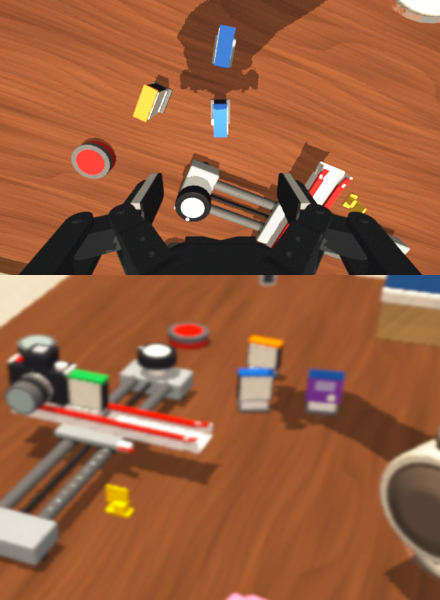

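Green now stands against the camera. The blue‑strip panel (wrist 319,174) is the target; the purple one (326,67) is left alone.

```bash
python3 -m inch '[{"claw":0,"xyz":[-0.021,-0.016,-0.3],"dr":[0,0,0.003]},{"claw":0,"xyz":[0,0,-0.35],"dr":[0,0,0]},{"claw":0,"xyz":[0,0,-0.35],"dr":[0,0,0]},{"claw":0,"xyz":[0,0,-0.3],"dr":[0,0,0]},{"claw":0,"xyz":[0,0,-0.1],"dr":[0,0,0]}]'
python3 -m inch '[{"claw":0.4,"xyz":[0,0,0],"dr":[0,0,0]},{"claw":1,"xyz":[0,0,0],"dr":[0,0,0]},{"claw":1,"xyz":[0,0,0],"dr":[0,0,0]},{"claw":1,"xyz":[0,0,0],"dr":[0,0,0]},{"claw":1,"xyz":[0,0,0],"dr":[0,0,0]}]' 50
```

```text
time_s: 19.25
eef_pos: [0.3928, -0.2483, 0.0364]
tcp_rot: [0.563, -3.088, -0.004]
force: [-0.2, 0.1, -0.3]
gripper_width: 0.998
gripper_force: 0.0
time_s: 19.88
eef_pos: [0.3945, -0.2497, 0.0399]
tcp_rot: [-0.562, 3.09, -0.002]
force: [-0.8, 0.1, 5.8]
gripper_width: 0.252
gripper_force: 55.2
```

Run:
```python
from h import *
s=st();v=s['tcp_rot'];print('heading',np.degrees(2*np.arctan2(v[1],v[0]))%360)
# wheel from w4 (stored pose)
C=cam('wrist',{'eef_pos':np.array([.3977,-.2463,.2488]),'tcp_rot':np.array([.5503,-3.093,-.0002])})
im=cv2.imread('pics/w4.png'); g=cv2.cvtColor(im,cv2.COLOR_BGR2GRAY)
m=(g[270:320,255:305]>190).astype(np.uint8)
for c in cv2.findContours(m,0,2)[0]:
    if cv2.contourArea(c)>80:
        e=cv2.fitEllipse(c); p=(e[0][0]+255,e[0][1]+270); print(p,e[1],ray(C,p,.09),ray(C,p,.095))
```

```text
t 19.88 tcp [ 0.3945 -0.2497  0.0399] q [-0.564 -0.101 -0.381  1.289  0.    -0.924] F [-0.8  0.1  5.8] w 0.252 gf 55.2
heading 200.62814378156705
(279.6644649505615, 301.8429584503174) (28.483078002929688, 33.90230941772461) [ 0.56226697 -0.24040768  0.09      ] [ 0.55829551 -0.24097052  0.095     ]
```

```bash
python3 -m inch '[{"claw":1,"xyz":[0,0,0.3],"dr":[0,0,0]},{"claw":1,"xyz":[0,0,0.367],"dr":[0,0,-0.0437]},{"claw":1,"xyz":[-0.034,0.384,0],"dr":[0,0,-0.0437]},{"claw":1,"xyz":[-0.034,0.384,0],"dr":[0,0,-0.0437]},{"claw":1,"xyz":[-0.034,0.384,0],"dr":[0,0,0]}]'
python3 -m inch '[{"claw":1,"xyz":[-0.034,0.384,0],"dr":[0,0,0]},{"claw":1,"xyz":[0,0,-0.105],"dr":[0,0,0]},{"claw":1,"xyz":[0,0,-0.092],"dr":[0,0,0]},{"claw":1,"xyz":[0,0,0],"dr":[0,0,0]},{"claw":1,"xyz":[0,0,0],"dr":[0,0,0]}]'
python3 -c "
from h import *
s=st();v=s['tcp_rot']; print('heading',np.degrees(2*np.arctan2(v[1],v[0]))%360, 'line y',-0.0222-(s['eef_pos'][0]-.434)*.0515)"
```

```text
time_s: 20.5
eef_pos: [0.3782, -0.0752, 0.1389]
tcp_rot: [0.086, 3.14, 0.0]
force: [1.0, 1.6, -2.1]
gripper_width: 0.252
gripper_force: 54.3
time_s: 21.12
eef_pos: [0.3736, -0.02, 0.1094]
tcp_rot: [-0.085, -3.14, 0.0]
force: [-0.3, 0.8, -1.1]
gripper_width: 0.248
gripper_force: 54.2
t 21.12 tcp [ 0.3736 -0.02    0.1094] q [-5.300e-02 -3.540e-01 -4.530e-01  1.472e+00 -0.000e+00  1.000e-03] F [-0.3  0.8 -1.1] w 0.248 gf 54.2
heading 176.897293277578 line y -0.019091476225478937
```

```bash
python3 -m inch '[{"claw":1,"xyz":[0.08,0.002,0],"dr":[0,0,0]},{"claw":1,"xyz":[0.1,-0.005,0],"dr":[0,0,0]},{"claw":1,"xyz":[0.1,-0.005,0],"dr":[0,0,0]},{"claw":1,"xyz":[0.1,-0.005,0],"dr":[0,0,0]},{"claw":1,"xyz":[0.1,-0.005,0],"dr":[0,0,0]}]'
python3 -m inch '[{"claw":1,"xyz":[0.12,-0.0062,0],"dr":[0,0,0]},{"claw":1,"xyz":[0.12,-0.0062,0],"dr":[0,0,0]},{"claw":1,"xyz":[0.12,-0.0062,0],"dr":[0,0,0]},{"claw":1,"xyz":[0.12,-0.0062,0],"dr":[0,0,0]},{"claw":1,"xyz":[0.05,-0.0026,0],"dr":[0,0,0]}]'
python3 -m inch '[{"claw":1,"xyz":[0.03,-0.0015,0],"dr":[0,0,0]},{"claw":1,"xyz":[0.01,-0.0005,0],"dr":[0,0,0]},{"claw":1,"xyz":[0.01,-0.0005,0],"dr":[0,0,0]},{"claw":1,"xyz":[0,0,0],"dr":[0,0,0]},{"claw":1,"xyz":[0,0,0],"dr":[0,0,0]}]'
```

```text
time_s: 21.75
eef_pos: [0.4468, -0.0219, 0.1094]
tcp_rot: [0.082, 3.14, -0.0]
force: [-0.8, 0.1, -2.0]
gripper_width: 0.249
gripper_force: 54.2
time_s: 22.38
eef_pos: [0.5261, -0.026, 0.1089]
tcp_rot: [-0.082, -3.14, 0.0]
force: [-0.5, -0.4, -1.5]
gripper_width: 0.253
gripper_force: 54.3
time_s: 23.0
eef_pos: [0.5324, -0.0262, 0.1094]
tcp_rot: [0.081, 3.14, -0.0]
force: [-0.7, -2.0, -2.9]
gripper_width: 0.253
gripper_force: 54.3
```

```bash
python3 -m inch '[{"claw":1,"xyz":[0.01,-0.005,0],"dr":[0,0,0]},{"claw":1,"xyz":[0.01,0,0],"dr":[0,0,0]},{"claw":1,"xyz":[0.0,0,0],"dr":[0,0,0]},{"claw":1,"xyz":[0,0,0],"dr":[0,0,0]},{"claw":1,"xyz":[0,0,-0.004],"dr":[0,0,0]}]'
python3 -m inch '[{"claw":0.4,"xyz":[0,0,0],"dr":[0,0,0]},{"claw":0.4,"xyz":[0,0,0],"dr":[0,0,0]},{"claw":0.4,"xyz":[0,0,0.1],"dr":[0,0,0]},{"claw":0.4,"xyz":[0,0,0.25],"dr":[0,0,0]},{"claw":0.2,"xyz":[0,0,0.35],"dr":[0,0,0]}]'
```

```text
time_s: 23.62
eef_pos: [0.5326, -0.0264, 0.1093]
tcp_rot: [-0.081, -3.135, -0.001]
force: [-21.8, 1.1, 12.0]
gripper_width: 0.252
gripper_force: 56.2
time_s: 24.25
eef_pos: [0.5352, -0.0269, 0.2149]
tcp_rot: [-0.081, -3.139, -0.0]
force: [0.9, 0.6, 0.3]
gripper_width: 0.794
gripper_force: 0.0
```

```bash
python3 -m inch '[{"claw":0,"xyz":[-0.119,-0.329,0.12],"dr":[0,0,0]},{"claw":0,"xyz":[-0.119,-0.329,0.12],"dr":[0,0,0]},{"claw":0,"xyz":[-0.119,-0.329,0],"dr":[0,0,0]},{"claw":0,"xyz":[-0.119,-0.329,0],"dr":[0,0,0]},{"claw":0,"xyz":[-0.119,-0.329,0],"dr":[0,0,0]}]'
python3 -m inch '[{"claw":0,"xyz":[-0.119,-0.329,0],"dr":[0,0,0]},{"claw":0,"xyz":[-0.119,-0.329,0],"dr":[0,0,0]},{"claw":0,"xyz":[0,0,0],"dr":[0,0,0]},{"claw":0,"xyz":[0,0,0],"dr":[0,0,0]},{"claw":0,"xyz":[0,0,0],"dr":[0,0,0]}]'
python3 - <<'E'
from h import *
np.set_printoptions(suppress=True,precision=4)
s=st(); v=s['tcp_rot']; print('heading',np.degrees(2*np.arctan2(v[1],v[0]))%360);im,C=shot('wrist','w5.png')
h=cv2.cvtColor(im,cv2.COLOR_BGR2HSV)
m=cv2.inRange(h,(10,150,200),(32,255,255))
for c in cv2.findContours(m,0,2)[0]:
    if 200<cv2.contourArea(c)<3000: r=cv2.minAreaRect(c); print('or',cv2.contourArea(c),r[0],ray(C,r[0],.076)[:2],[ray(C,p,.076)[:2] for p in cv2.boxPoints(r)])
m=cv2.inRange(h,(0,180,150),(6,255,255))|cv2.inRange(h,(174,180,150),(180,255,255))
for c in cv2.findContours(m,0,2)[0]:
    if 400<cv2.contourArea(c)<8000: r=cv2.minAreaRect(c); print('red',cv2.contourArea(c),r[0],ray(C,r[0],.026)[:2])
i2,C2=shot('side','side5.png')
cv2.imwrite('pics/c7.png',np.vstack([cv2.resize(im,(440,275)),cv2.resize(i2[110:310,240:480],(440,325))]))
E
```

```text
time_s: 24.88
eef_pos: [0.4458, -0.2753, 0.2511]
tcp_rot: [0.081, 3.139, -0.001]
force: [0.6, -0.2, -0.2]
gripper_width: 1.0
gripper_force: 0.0
time_s: 25.5
eef_pos: [0.4112, -0.3715, 0.2503]
tcp_rot: [0.079, 3.14, -0.0]
force: [0.2, 0.6, 0.1]
gripper_width: 1.001
gripper_force: 0.0
t 25.5 tcp [ 0.4112 -0.3715  0.2503] q [-0.735  0.105  0.232  1.698  0.    -0.684] F [0.2 0.6 0.1] w 1.001 gf 0.0
heading 177.10757806146478
or 286.0 (158.5592498779297, 262.6585998535156) [ 0.5112 -0.58  ] [array([ 0.5038, -0.6461]), array([ 0.5053, -0.5117]), array([ 0.5187, -0.5135]), array([ 0.5173, -0.6495])]
or 623.0 (133.40138244628906, 228.5977020263672) [ 0.4636 -0.5997] [array([ 0.4586, -0.6991]), array([ 0.4576, -0.4991]), array([ 0.4685, -0.5004]), array([ 0.4696, -0.7024])]
or 253.0 (122.8830795288086, 220.98934936523438) [ 0.4531 -0.6097] [array([ 0.4509, -0.6794]), array([ 0.4493, -0.5394]), array([ 0.4554, -0.5403]), array([ 0.457 , -0.6811])]
or 843.5 (412.8031311035156, 216.68116760253906) [ 0.4652 -0.265 ] [array([ 0.4604, -0.3886]), array([ 0.4572, -0.1445]), array([ 0.47  , -0.1418]),
[... 1371 characters left out ...]
-0.1542]), array([ 0.4114, -0.1511]), array([ 0.4208, -0.3317])]
or 852.0 (313.3396301269531, 175.87693786621094) [ 0.4095 -0.3798] [array([ 0.4376, -0.4044]), array([ 0.3799, -0.3986]), array([ 0.383 , -0.3565]), array([ 0.4409, -0.3599])]
or 270.0 (380.5716552734375, 155.10919189453125) [ 0.3898 -0.3042] [array([ 0.3884, -0.3519]), array([ 0.3821, -0.2582]), array([ 0.3911, -0.2566]), array([ 0.3976, -0.3511])]
or 201.0 (355.440185546875, 68.18453979492188) [ 0.3001 -0.3308] [array([ 0.2964, -0.3486]), array([ 0.2968, -0.3133]), array([ 0.3037, -0.3129]), array([ 0.3034, -0.3485])]
red 861.0 (266.0, 281.5) [ 0.5792 -0.4613]
red 1400.5 (590.8339233398438, 252.86053466796875) [0.5553 0.0084]
```

View pics/c7.png

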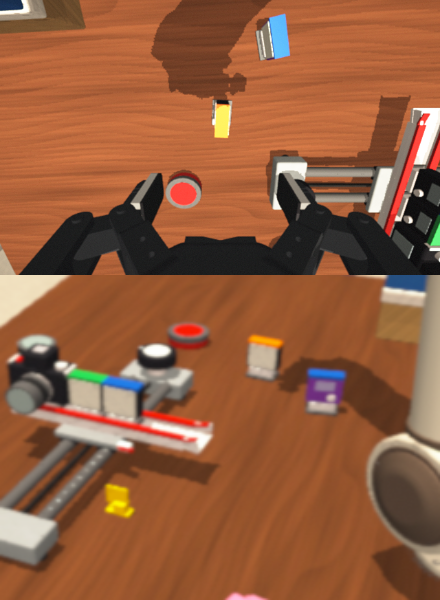

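Blue is in line behind green. The orange panel is at wrist (325,173), shown bright yellow under the light; the tin (266,281) is well clear.

Run:
```python
from h import *
np.set_printoptions(suppress=True,precision=4)
im=cv2.imread('pics/w5.png').astype(int); C=cam('wrist')
m=((im[:,:,2]>220)&(im[:,:,1]>170)&(im[:,:,0]<150)).astype(np.uint8); m[:,:290]=0;m[:,360:]=0;m[:130]=0;m[215:]=0
c=max(cv2.findContours(m,0,1)[0],key=cv2.contourArea); r=cv2.minAreaRect(c); print(cv2.contourArea(c),r,ray(C,r[0],.076)[:2],[ray(C,p,.076)[:2] for p in cv2.boxPoints(r)])
```

```text
840.0 ((322.4481201171875, 176.1456298828125), (20.108015060424805, 47.668949127197266), 3.6522228717803955) [ 0.4103 -0.3695] [array([ 0.4372, -0.3842]), array([ 0.3822, -0.3775]), array([ 0.3847, -0.3555]), array([ 0.4399, -0.361 ])]
```

```bash
python3 -m inch '[{"claw":0,"xyz":[0,0.013,-0.3],"dr":[0,0,-0.019]},{"claw":0,"xyz":[0,0,-0.35],"dr":[0,0,0]},{"claw":0,"xyz":[0,0,-0.35],"dr":[0,0,0]},{"claw":0,"xyz":[0,0,-0.3],"dr":[0,0,0]},{"claw":0,"xyz":[0,0,-0.1],"dr":[0,0,0]}]'
python3 -m inch '[{"claw":0.4,"xyz":[0,0,0],"dr":[0,0,0]},{"claw":1,"xyz":[0,0,0],"dr":[0,0,0]},{"claw":1,"xyz":[0,0,0],"dr":[0,0,0]},{"claw":1,"xyz":[0,0,0],"dr":[0,0,0]},{"claw":1,"xyz":[0,0,0],"dr":[0,0,0]}]' 50
python3 -c "
from h import *
s=st();v=s['tcp_rot']; print('heading',np.degrees(2*np.arctan2(v[1],v[0]))%360)"
```

```text
time_s: 26.22
eef_pos: [0.4099, -0.3688, 0.0373]
tcp_rot: [-0.173, -3.134, -0.004]
force: [-0.4, 0.2, 0.4]
gripper_width: 1.003
gripper_force: 0.0
time_s: 26.85
eef_pos: [0.4112, -0.3708, 0.041]
tcp_rot: [0.175, 3.135, -0.002]
force: [-1.7, 1.0, 6.6]
gripper_width: 0.251
gripper_force: 55.5
t 26.85 tcp [ 0.4112 -0.3708  0.041 ] q [-0.734  0.105 -0.173  1.291  0.    -0.622] F [-1.7  1.   6.6] w 0.251 gf 55.5
heading 173.61244168522492
```

```bash
python3 -m inch '[{"claw":1,"xyz":[0,0,0.3],"dr":[0,0,0]},{"claw":1,"xyz":[0,0,0.367],"dr":[0,0,0.0191]},{"claw":1,"xyz":[-0.041,0.39,0],"dr":[0,0,0]},{"claw":1,"xyz":[-0.041,0.39,0],"dr":[0,0,0]},{"claw":1,"xyz":[-0.041,0.39,0],"dr":[0,0,0]}]'
python3 -m inch '[{"claw":1,"xyz":[-0.041,0.39,0],"dr":[0,0,0]},{"claw":1,"xyz":[-0.041,0.39,0],"dr":[0,0,0]},{"claw":1,"xyz":[-0.041,0.39,0],"dr":[0,0,0]},{"claw":1,"xyz":[0,0,-0.1],"dr":[0,0,0]},{"claw":1,"xyz":[0,0,-0.09],"dr":[0,0,0]}]'
python3 -m inch '[{"claw":1,"xyz":[0,0,0],"dr":[0,0,0]},{"claw":1,"xyz":[0,0,0],"dr":[0,0,0]},{"claw":1,"xyz":[0,0,0],"dr":[0,0,0]},{"claw":1,"xyz":[0,0,0],"dr":[0,0,0]},{"claw":1,"xyz":[0,0,0],"dr":[0,0,0]}]'
python3 -c "
from h import *
s=st();v=s['tcp_rot']; print('heading',np.degrees(2*np.arctan2(v[1],v[0]))%360, 'line y',-0.0222-(s['eef_pos'][0]-.434)*.0515)"
```

```text
time_s: 27.48
eef_pos: [0.3917, -0.1935, 0.1398]
tcp_rot: [0.082, 3.14, -0.0]
force: [1.4, 0.2, -1.2]
gripper_width: 0.254
gripper_force: 54.4
time_s: 28.1
eef_pos: [0.3737, -0.0194, 0.1106]
tcp_rot: [0.079, 3.14, -0.001]
force: [0.1, -0.7, -1.5]
gripper_width: 0.247
gripper_force: 54.5
time_s: 28.72
eef_pos: [0.3738, -0.0195, 0.1114]
tcp_rot: [0.081, 3.14, -0.0]
force: [0.4, 0.6, -2.1]
gripper_width: 0.253
gripper_force: 54.5
t 28.73 tcp [ 0.3738 -0.0195  0.1114] q [-0.052 -0.354 -0.449  1.475 -0.    -0.   ] F [ 0.4  0.6 -2.1] w 0.253 gf 54.5
heading 177.03247206986424 line y -0.019102022335912076
```

```bash
python3 -m inch '[{"claw":1,"xyz":[0.08,-0.003,-0.008],"dr":[0,0,0]},{"claw":1,"xyz":[0.1,-0.005,0],"dr":[0,0,0]},{"claw":1,"xyz":[0.1,-0.005,0],"dr":[0,0,0]},{"claw":1,"xyz":[0.1,-0.005,0],"dr":[0,0,0]},{"claw":1,"xyz":[0.1,-0.005,0],"dr":[0,0,0]}]'
python3 -m inch '[{"claw":1,"xyz":[0.1,-0.005,0],"dr":[0,0,0]},{"claw":1,"xyz":[0.05,-0.0025,0],"dr":[0,0,0]},{"claw":1,"xyz":[0.03,-0.0015,0],"dr":[0,0,0]},{"claw":1,"xyz":[0,0,0],"dr":[0,0,0]},{"claw":1,"xyz":[0,0,0],"dr":[0,0,0]}]'
```

```text
time_s: 29.35
eef_pos: [0.4468, -0.0229, 0.1099]
tcp_rot: [-0.081, -3.14, -0.0]
force: [-0.1, 0.4, -2.2]
gripper_width: 0.251
gripper_force: 54.5
time_s: 29.98
eef_pos: [0.4725, -0.0242, 0.1102]
tcp_rot: [0.081, 3.14, -0.0]
force: [-0.3, 0.1, -2.1]
gripper_width: 0.253
gripper_force: 54.5
```

```bash
python3 -m inch '[{"claw":1,"xyz":[0.02,-0.001,0],"dr":[0,0,0]},{"claw":1,"xyz":[0.01,-0.0005,0],"dr":[0,0,0]},{"claw":1,"xyz":[0,0,0],"dr":[0,0,0]},{"claw":1,"xyz":[0,0,0],"dr":[0,0,0]},{"claw":1,"xyz":[0,0,0],"dr":[0,0,0]}]'
python3 -m inch '[{"claw":1,"xyz":[0.005,0,0],"dr":[0,0,0]},{"claw":1,"xyz":[0,0,-0.004],"dr":[0,0,0]},{"claw":1,"xyz":[0,0,0],"dr":[0,0,0]},{"claw":0.4,"xyz":[0,0,0],"dr":[0,0,0]},{"claw":0.4,"xyz":[0,0,0],"dr":[0,0,0]}]'
python3 -m inch '[{"claw":0.4,"xyz":[0,0,0.1],"dr":[0,0,0]},{"claw":0.4,"xyz":[0,0,0.3],"dr":[0,0,0]},{"claw":0.2,"xyz":[0,0,0.3],"dr":[0,0,0]},{"claw":0,"xyz":[0,0,0.3],"dr":[0,0,0]},{"claw":0,"xyz":[0,0,0],"dr":[0,0,0]}]'
```

```text
time_s: 30.6
eef_pos: [0.4772, -0.0244, 0.1101]
tcp_rot: [-0.081, -3.141, 0.0]
force: [-0.3, -0.7, -1.2]
gripper_width: 0.247
gripper_force: 54.5
time_s: 31.22
eef_pos: [0.4781, -0.0245, 0.1097]
tcp_rot: [0.081, 3.14, -0.0]
force: [0.6, 0.5, -0.5]
gripper_width: 0.599
gripper_force: 0.0
time_s: 31.85
eef_pos: [0.4791, -0.0245, 0.2641]
tcp_rot: [0.081, 3.134, -0.0]
force: [-0.2, 0.1, 0.3]
gripper_width: 1.001
gripper_force: 0.0
```

```bash
python3 -m inch '[{"claw":0,"xyz":[0.108,-0.287,-0.02],"dr":[0,0,0.0555]},{"claw":0,"xyz":[0.108,-0.287,-0.02],"dr":[0,0,0.0555]},{"claw":0,"xyz":[0.108,-0.287,-0.02],"dr":[0,0,0.0555]},{"claw":0,"xyz":[0.108,-0.287,-0.02],"dr":[0,0,0.0555]},{"claw":0,"xyz":[0.108,-0.287,-0.02],"dr":[0,0,0.0555]}]'
python3 -m inch '[{"claw":0,"xyz":[0,0,0],"dr":[0,0,0.0555]},{"claw":0,"xyz":[0,0,0],"dr":[0,0,0.0555]},{"claw":0,"xyz":[0,0,0],"dr":[0,0,0.0555]},{"claw":0,"xyz":[0,0,0],"dr":[0,0,0.0555]},{"claw":0,"xyz":[0,0,0],"dr":[0,0,0.0555]}]'
python3 -m inch '[{"claw":0,"xyz":[0,0,0],"dr":[0,0,0.0555]},{"claw":0,"xyz":[0,0,0],"dr":[0,0,0.0555]},{"claw":0,"xyz":[0,0,0],"dr":[0,0,0.0555]},{"claw":0,"xyz":[0,0,0],"dr":[0,0,0.0555]},{"claw":0,"xyz":[0,0,0],"dr":[0,0,0]}]'
python3 - <<'E'
from h import *
np.set_printoptions(suppress=True,precision=4)
s=st(); print(s['tcp_rot']); im,C=shot('wrist','w6.png')
i2,C2=shot('side','side6.png')
p=proj(C,(.56,-.24,.09));print(p, proj(C,(.594,-.24,.09)))
cv2.imwrite('pics/c8.png',np.vstack([cv2.resize(im,(440,275)),cv2.resize(i2[110:310,240:480],(440,325))]))
E
```

```text
time_s: 32.48
eef_pos: [0.5592, -0.2411, 0.2442]
tcp_rot: [1.261, -2.877, -0.001]
force: [0.8, 0.9, 0.5]
gripper_width: 0.998
gripper_force: 0.0
time_s: 33.1
eef_pos: [0.5588, -0.2396, 0.2442]
tcp_rot: [2.358, -2.076, -0.001]
force: [-0.2, 0.6, -0.4]
gripper_width: 1.0
gripper_force: 0.0
time_s: 33.72
eef_pos: [0.5589, -0.2397, 0.2443]
tcp_rot: [-2.921, 1.155, 0.001]
force: [0.0, 0.4, -0.3]
gripper_width: 0.995
gripper_force: 0.0
t 33.73 tcp [ 0.5589 -0.2397  0.2443] q [-0.405  0.238  0.372  1.706  0.    -2.793] F [ 0.   0.4 -0.3] w 0.995 gf 0.0
[-2.9213  1.1555  0.0008]
[319.0417 180.6294] [296.6058 157.5263]
```

View pics/c8.png

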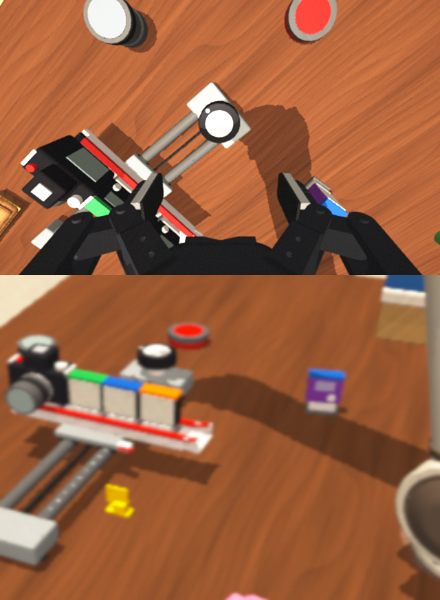

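All three panels stand in the track behind the camera. The wheel is at wrist about (318,177).

Run:
```python
from h import *
im=cv2.imread('pics/w6.png'); C=cam('wrist'); g=cv2.cvtColor(im,cv2.COLOR_BGR2GRAY)
m=np.zeros_like(g); m[140:215,280:360]=(g[140:215,280:360]<45)*255
m=cv2.morphologyEx(m,cv2.MORPH_OPEN,np.ones((3,3)))
c=max(cv2.findContours(m,0,1)[0],key=cv2.contourArea); (x,y),r=cv2.minEnclosingCircle(c); e=cv2.fitEllipse(c)
print(x,y,r,cv2.contourArea(c),e); 
for p in ((x,y),e[0]): print(ray(C,p,.088)[:2].round(4))
print(np.linalg.norm(ray(C,(x+r,y),.09)-ray(C,(x-r,y),.09)))
```

```text
317.5 202.5 7.905794143676758 56.0 ((316.71954345703125, 203.00137329101562), (5.9955925941467285, 15.485478401184082), 95.48933410644531)
[ 0.5428 -0.2214]
[ 0.543  -0.2203]
0.01726982919151943
```

Run:
```python
from h import *
im=cv2.imread('pics/w6.png'); C=cam('wrist')
cr=im[130:225,270:370]; cv2.imwrite('pics/c9.png',cv2.resize(cr,None,fx=5,fy=5,interpolation=cv2.INTER_CUBIC))
g=cv2.medianBlur(cv2.cvtColor(cr,cv2.COLOR_BGR2GRAY),3)
for P in (25,18):
    c=cv2.HoughCircles(g,cv2.HOUGH_GRADIENT_ALT if False else cv2.HOUGH_GRADIENT,1,20,param1=120,param2=P,minRadius=12,maxRadius=38)
    if c is not None:
        for x,y,r in c[0][:4]: print(P,x+270,y+130,r,ray(C,(x+270,y+130),.09)[:2].round(4))
```

```text
25 319.5 178.5 28.6 [ 0.5614 -0.242 ]
18 319.5 178.5 28.6 [ 0.5614 -0.242 ]
```

View pics/c9.png

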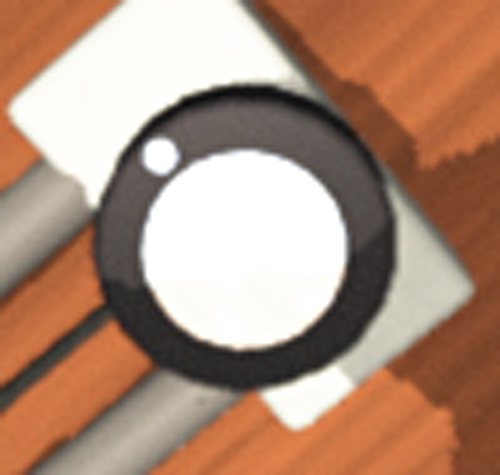

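```bash
python3 -m inch '[{"claw":0,"xyz":[0.007,-0.009,-0.2],"dr":[0,0,0]},{"claw":0,"xyz":[0,0,-0.35],"dr":[0,0,0]},{"claw":0,"xyz":[0,0,-0.35],"dr":[0,0,0]},{"claw":0,"xyz":[0,0,-0.25],"dr":[0,0,0]},{"claw":0,"xyz":[0,0,-0.13],"dr":[0,0,0]}]'
python3 -m inch '[{"claw":0,"xyz":[0,0,0],"dr":[0,0,0]},{"claw":1,"xyz":[0,0,0],"dr":[0,0,0]},{"claw":1,"xyz":[0,0,0],"dr":[0,0,0]},{"claw":1,"xyz":[0,0,0],"dr":[0,0,0]},{"claw":1,"xyz":[0,0,0],"dr":[0,0,0]}]' 50
python3 -c "
from h import *
s=st();print(s['wrist_torque'])"
```

```text
time_s: 34.45
eef_pos: [0.5591, -0.2406, 0.0503]
tcp_rot: [-2.92, 1.158, 0.004]
force: [0.5, -0.0, -0.1]
gripper_width: 1.001
gripper_force: 0.0
time_s: 35.08
eef_pos: [0.5622, -0.2404, 0.0555]
tcp_rot: [-2.92, 1.152, -0.008]
force: [1.4, 6.3, 4.2]
gripper_width: 0.757
gripper_force: 57.5
t 35.08 tcp [ 0.5622 -0.2404  0.0555] q [-4.050e-01  2.310e-01 -1.000e-03  1.334e+00  3.000e-03 -2.796e+00] F [1.4 6.3 4.2] w 0.757 gf 57.5
[ 1.5597237  -0.78528853 -0.00316199]
```

```bash
python3 -m inch '[{"claw":1,"xyz":[0.008,0,0],"dr":[0,0,-0.03]},{"claw":1,"xyz":[0,0,0],"dr":[0,0,-0.045]},{"claw":1,"xyz":[0,0,0],"dr":[0,0,-0.05]},{"claw":1,"xyz":[0,0,0],"dr":[0,0,-0.05]},{"claw":1,"xyz":[0,0,0],"dr":[0,0,-0.05]}]'
python3 - <<'E'
from h import *
s=st();print(s['wrist_torque']); i2,C2=shot('side','side7.png'); i1,C1=shot('scene','scene7.png')
cv2.imwrite('pics/c10.png',np.vstack([cv2.resize(i1[130:260,190:430],(600,325)),cv2.resize(i2[130:310,240:480],(366,275)).copy() if False else cv2.resize(i2[130:240,240:480],(600,275))]))
E
```

```text
time_s: 35.7
eef_pos: [0.5617, -0.2406, 0.0555]
tcp_rot: [-2.336, 2.098, -0.002]
force: [-7.5, 5.5, 9.2]
gripper_width: 0.758
gripper_force: 58.0
t 35.7 tcp [ 0.5617 -0.2406  0.0555] q [-4.050e-01  2.330e-01  1.000e-03  1.337e+00  1.000e-03 -2.083e+00] F [-7.5  5.5  9.2] w 0.758 gf 58.0
[1.07208696 0.85609852 0.37907542]
```

View pics/c10.png

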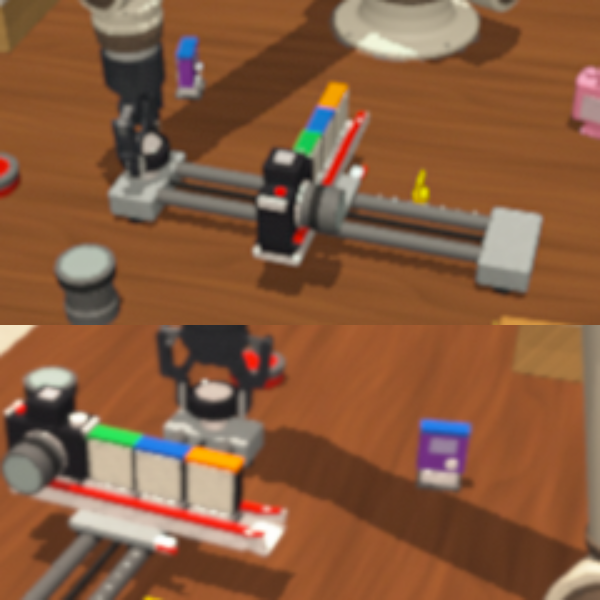

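The grip holds: the torque reads 0.38 N m and the panels and camera are riding upright. Continue turning.

```bash
python3 -m inch '[{"claw":1,"xyz":[0,0,0],"dr":[0,0,-0.055]},{"claw":1,"xyz":[0,0,0],"dr":[0,0,-0.055]},{"claw":1,"xyz":[0,0,0],"dr":[0,0,-0.055]},{"claw":1,"xyz":[0,0,0],"dr":[0,0,-0.055]},{"claw":1,"xyz":[0,0,0],"dr":[0,0,-0.055]}]'
python3 -m inch '[{"claw":1,"xyz":[0,0,0],"dr":[0,0,-0.055]},{"claw":1,"xyz":[0,0,0],"dr":[0,0,-0.055]},{"claw":1,"xyz":[0,0,0],"dr":[0,0,-0.055]},{"claw":1,"xyz":[0,0,0],"dr":[0,0,-0.055]},{"claw":1,"xyz":[0,0,0],"dr":[0,0,-0.055]}]'
python3 -m inch '[{"claw":1,"xyz":[0,0,0],"dr":[0,0,-0.055]},{"claw":1,"xyz":[0,0,0],"dr":[0,0,-0.055]},{"claw":1,"xyz":[0,0,0],"dr":[0,0,-0.055]},{"claw":1,"xyz":[0,0,0],"dr":[0,0,-0.055]},{"claw":1,"xyz":[0,0,0],"dr":[0,0,-0.055]}]'
python3 -m inch '[{"claw":1,"xyz":[0,0,0],"dr":[0,0,-0.055]},{"claw":1,"xyz":[0,0,0],"dr":[0,0,-0.055]},{"claw":1,"xyz":[0,0,0],"dr":[0,0,-0.055]},{"claw":1,"xyz":[0,0,0],"dr":[0,0,-0.055]},{"claw":1,"xyz":[0,0,0],"dr":[0,0,-0.055]}]'
python3 - <<'E'
from h import *
np.set_printoptions(suppress=True,precision=4)
s=st(); print(s['wrist_torque'])
for n in ['side','scene']:
    for f in ('0','now'):
        if f=='0': im=cv2.imread(f'pics/{n}0.png'); C=cam(n)
        else: im,C=shot(n,f'{n}8.png')
        y=blobs(im,'yellow',20)
        h=cv2.cvtColor(im,cv2.COLOR_BGR2HSV); m=(cv2.inRange(h,(0,190,120),(5,255,255))|cv2.inRange(h,(175,190,120),(180,255,255)))
        for k in cv2.findContours(m,0,1)[0]:
            p=cv2.minAreaRect(k)[0]; w=ray(C,p,.056)
            if .45<w[0]<.56 and -.05<w[1]<.2: print(n,f,'red',cv2.boundingRect(k),w[:2])
        for k,a,r in y:
            w=ray(C,r[0],.03)
            if .4<w[0]<.6 and 0<w[1]<.25: print(n,f,'yel',cv2.boundingRect(k),w[:2])
E
```

```text
time_s: 36.42
eef_pos: [0.561, -0.2405, 0.0554]
tcp_rot: [-1.243, 2.885, -0.0]
force: [-12.5, 8.8, 11.5]
gripper_width: 0.762
gripper_force: 58.3
time_s: 37.05
eef_pos: [0.5606, -0.2399, 0.0555]
tcp_rot: [-0.078, -3.14, -0.001]
force: [-12.5, 12.0, 11.8]
gripper_width: 0.759
gripper_force: 58.3
time_s: 37.67
eef_pos: [0.5609, -0.2391, 0.0554]
tcp_rot: [-1.385, -2.819, -0.003]
force: [-9.2, 14.8, 13.4]
gripper_width: 0.756
gripper_force: 58.3
time_s: 38.3
eef_pos: [0.5616, -0.2389, 0.0555]
tcp_rot: [-2.437, -1.98, -0.005]
force: [-3.7, 13.9, 12.0]
gripper_width: 0.755
gripper_force: 58.4
t 38.3 tcp [ 0.5616 -0.2389  0.0555] q [-0.404  0.233  0.001  1.339  0.003  1.373] F [-3.7 13.9 12. ] w 0.755 gf 58.4
[2.8516 2.062  0.3578]
side 0 red (310, 217, 3, 3) [0.5033 0.0228]
side 0 red (307, 217, 1, 1) [0.5147 0.0236]
side 0 yel (297, 239, 16, 20) [0.484  0.1138]
side now red (297, 232, 5, 2) [0.5084 0.0911]
side now red (328, 211, 9, 5) [ 0.4611 -0.0144]
side now yel (297, 238, 16, 21) [0.4846 0.1121]
scene 0 red (332, 199, 1, 1) [0.5143 0.025 ]
scene 0 red (305, 177, 25, 50) [ 0.5397 -0.0175]
scene 0 yel (355, 198, 7, 14) [0.4895 0.1056]
scene now red (337, 180, 13, 27) [0.4757 0.0543]
scene now yel (355, 198, 7, 14) [0.4895 0.1056]
```

```bash
python3 -m inch '[{"claw":0,"xyz":[0,0,0],"dr":[0,0,0]},{"claw":0,"xyz":[0,0,0],"dr":[0,0,0]},{"claw":0,"xyz":[0,0,0.2],"dr":[0,0,0]},{"claw":0,"xyz":[0,0,0.4],"dr":[0,0,0]},{"claw":0,"xyz":[0,0,0.4],"dr":[0,0,0]}]'
python3 -m inch '[{"claw":0,"xyz":[0,0,0.38],"dr":[0,0,0]},{"claw":0,"xyz":[-0.117,0.38,0],"dr":[0,0,0]},{"claw":0,"xyz":[-0.117,0.38,0],"dr":[0,0,0]},{"claw":0,"xyz":[-0.117,0.38,0],"dr":[0,0,0]},{"claw":0,"xyz":[-0.117,0.38,0],"dr":[0,0,0]}]'
python3 -m inch '[{"claw":0,"xyz":[0,0.2,0],"dr":[0,0,0]},{"claw":0,"xyz":[0,0,0],"dr":[0,0,0]},{"claw":0,"xyz":[0,0,0],"dr":[0,0,0]},{"claw":0,"xyz":[0,0,0],"dr":[0,0,0]},{"claw":0,"xyz":[0,0,0],"dr":[0,0,0]}]'
python3 - <<'E'
from h import *
np.set_printoptions(suppress=True,precision=4)
s=st(); im,C=shot('wrist','w9.png'); print('eye',C[2],s['tcp_rot'])
th=-.0515; ey=np.array([-np.sin(th),np.cos(th)]); ex=np.array([np.cos(th),np.sin(th)])
h=cv2.cvtColor(im,cv2.COLOR_BGR2HSV)
my=cv2.inRange(h,(22,120,90),(36,255,255)); mr=cv2.inRange(h,(0,190,110),(5,255,255))|cv2.inRange(h,(175,190,110),(180,255,255))
for nm,m,z in (('yel',my,.045),('red',mr,.056)):
    for k in cv2.findContours(m,0,1)[0]:
        w=ray(C,cv2.minAreaRect(k)[0],z)
        if cv2.contourArea(k)>=4 and .42<w[0]<.56 and .06<w[1]<.15:
            P=np.array([ray(C,p[0],z)[:2] for p in k]); print(nm,cv2.boundingRect(k),cv2.contourArea(k),w[:2],'sy',(P@ey).min(),(P@ey).max(),'sx',(P@ex).min(),(P@ex).max())
p=proj(C,(.492,.103,.045)).astype(int); print(p)
sub=my[p[1]-14:p[1]+16,p[0]-22:p[0]+24]; subr=mr[p[1]-14:p[1]+16,p[0]-22:p[0]+24]
for a,b in zip(sub,subr): print(''.join('Y' if i else 'R' if j else '.' for i,j in zip(a,b)))
E
```

```text
time_s: 39.02
eef_pos: [0.561, -0.2413, 0.2044]
tcp_rot: [2.434, 1.985, -0.0]
force: [1.7, -0.5, 0.4]
gripper_width: 0.999
gripper_force: 0.0
time_s: 39.65
eef_pos: [0.4905, -0.0118, 0.2601]
tcp_rot: [2.434, 1.984, 0.002]
force: [0.8, 1.3, -0.2]
gripper_width: 0.998
gripper_force: 0.0
time_s: 40.28
eef_pos: [0.4912, 0.0161, 0.2594]
tcp_rot: [-2.436, -1.984, 0.0]
force: [0.4, 0.1, 0.4]
gripper_width: 0.997
gripper_force: 0.0
t 40.27 tcp [0.4912 0.0161 0.2594] q [ 0.033 -0.04   0.101  1.713 -0.     1.807] F [0.4 0.1 0.4] w 0.997 gf 0.0
eye [0.5069 0.0939 0.4028] [-2.4358 -1.984   0.0004]
yel (289, 88, 29, 18) 349.0 [0.4892 0.104 ] sy 0.12085585978860713 0.1369884000286845 sx 0.46689670932206734 0.49958613145357317
[305  97]
..............................................
..............................................
..............................................
..............................................
..............................................
...............................Y..............
..........................YYYYYYY.............
.................YYYYYYYYYYYYYYYYY.....
[... 341 characters left out ...]
...YYYYYYYYYYYYYYYYYYYYYYYYYYYY...........
.......YYYYYYYYYYYYYYYYYYYYYYYYYYYY...........
........YYYYYYYYYYYYYYYYYYYYYYYYYYY...........
........YYYYYYYYYYYYYYYYYYYYYYYYYYY...........
........YYYYYYYYYYYYYYYYYYYYYYYYYY............
........YYYYYYYYYYYYYYYYY.YYY.................
........YYYYYYYYYY............................
........YYYY..................................
..............................................
..............................................
...................................R.RRR......
..............................................
..............................................
..............................................
..............................................
```

Run:
```python
from h import *
im=cv2.imread('pics/w9.png').astype(int); C=cam('wrist')
for nm,ch in (('R',2),('G',1),('B',0)):
    print(nm,'cols',list(range(290,332,3)))
    for y in range(86,116): print(y,' '.join('%3d'%im[y,x,ch] for x in range(290,332,3)))
im0=cv2.imread('pics/wrist0.png').astype(int)
print('wrist0 G'); 
for y in range(68,92): print(y,' '.join('%3d'%im0[y,x,1] for x in range(246,288,3)))
```

```text
R cols [290, 293, 296, 299, 302, 305, 308, 311, 314, 317, 320, 323, 326, 329]
86 187 181 180 181 180 187 186 189 188 181 181 190 179 178
87 184 180 183 184 180 184 185 186 190 183 178 190 181 177
88 183 182 182 180 182 184 183 199 229 182 176 189 180 175
89 184 180 181 183 185 212 209 249 255 186 174 191 181 176
90 184 180 186 212 247 254 248 255 255 187 175 191 183 176
91 182 198 248 254 255 255 253 255 255 188 172 192 182 179
92 230 249 255 255 255 255 252 255 255 195 172 192 182 177
93 255 255 255 255 255 255 253 255 255 222 172 190 181 178
94 255 255 255 255 255 255 255 255 255 239 176 188 183 181
95 255 253 255 255 255 255 255 255 255 233 175 187 184 178
96 251 254 255 255 255 255 255 254 249 221 173 189 189 177
97 248 255 255 255 254 254 245 246 254 241 177 185 188 178
98 242 255 255 254 250 248 243 254 255 242 180 183 192 179
99 226 255 250 248 254 254 249 255 255 247 181 176 192 181
100 208 253 254 254 255 255 255 255 255 254 183 172 194 179
101 188 254 255 255 255 255 255 255 255 254 182 170 192 181
102 148 255 255 255 255 255 255 255 245 218 183 171 191 179
103 150 255 255 
[... 5216 characters left out ...]
102  94 238 187 182 179 170 167 146 187 119 210  98
81 100  98  99 255 237 236 235 223 208 111 177 157 243  96
82  95 102  89 244 240 238 238 239 236 143 240 230 255  99
83  95 103  85 254 252 252 253 253 254 141 241 248 255 100
84  92 102 104 255 255 255 255 255 255 150 241 251 255  98
85  92 101 100 255 255 255 255 255 255 191 253 253 255  99
86  93 103 101 255 216 234 244 252 252 233 255 255 253 100
87  93 101  96 167 130 101 105 115 120 214 255 255 246 100
88  96 102  93  99  88  74  72  70  75 141 191 240 196 101
89  95 103  98 100  98 100  98  95  97 101 102 115 112 101
90  98 103  95  99  97 104 101  95  98 102  98 100 101 101
91  96 101  97 100  96 101 102  95  97 104  98  96 101 101
```

```bash
python3 -m inch '[{"claw":0,"xyz":[-0.122,0.112,0],"dr":[0,0,0.055]},{"claw":0,"xyz":[-0.122,0.112,0],"dr":[0,0,0.055]},{"claw":0,"xyz":[-0.122,0.112,0],"dr":[0,0,0.055]},{"claw":0,"xyz":[-0.122,0.112,0],"dr":[0,0,0.055]},{"claw":0,"xyz":[-0.122,0.112,0],"dr":[0,0,0.055]}]'
python3 -m inch '[{"claw":0,"xyz":[0,0,-0.1],"dr":[0,0,0.055]},{"claw":0,"xyz":[0,0,-0.1],"dr":[0,0,0.055]},{"claw":0,"xyz":[0,0,-0.14],"dr":[0,0,0.055]},{"claw":0,"xyz":[0,0,-0.14],"dr":[0,0,0.055]},{"claw":0,"xyz":[0,0,0],"dr":[0,0,0.055]}]'
python3 -m inch '[{"claw":0,"xyz":[0,0,0],"dr":[0,0,0]},{"claw":0,"xyz":[0,0,0],"dr":[0,0,0]},{"claw":0,"xyz":[0,0,0],"dr":[0,0,0]},{"claw":0,"xyz":[0,0,0],"dr":[0,0,0]},{"claw":0,"xyz":[0,0,0],"dr":[0,0,0]}]'
cat > mk.py <<'E'
from h import *
import sys
np.set_printoptions(suppress=True,precision=4)
s=st(); im,C=shot('wrist',sys.argv[1]); print('eye',C[2])
a=proj(C,(.485,.103,.02)).astype(int); h=cv2.cvtColor(im,cv2.COLOR_BGR2HSV); print('centre px',a)
my=cv2.inRange(h,(22,120,90),(36,255,255)); mr=cv2.inRange(h,(0,180,100),(6,255,255))|cv2.inRange(h,(174,180,100),(180,255,255))
r0,c0=max(a[1]-26,0),a[0]-45; print('row0,col0',r0,c0)
for y in range(r0,min(a[1]+45,400)): print(y,''.join('Y' if my[y,x] else 'R' if mr[y,x] else '#' if h[y,x,2]<60 else 'w' if h[y,x,1]<60 else '.' for x in range(c0,c0+90)))
E
python3 mk.py w10.png
```

```text
time_s: 40.95
eef_pos: [0.399, 0.1011, 0.2595]
tcp_rot: [1.372, 2.826, 0.0]
force: [0.6, 0.2, 0.1]
gripper_width: 0.999
gripper_force: 0.0
time_s: 41.58
eef_pos: [0.3989, 0.1005, 0.1859]
tcp_rot: [-0.063, -3.139, 0.001]
force: [-0.8, 0.1, 0.4]
gripper_width: 0.998
gripper_force: 0.0
time_s: 42.2
eef_pos: [0.3996, 0.101, 0.1875]
tcp_rot: [0.072, 3.141, 0.0]
force: [0.4, -0.6, -0.2]
gripper_width: 0.998
gripper_force: 0.0
t 42.2 tcp [0.3996 0.101  0.1875] q [ 0.248 -0.254 -0.227  1.598 -0.     0.293] F [ 0.4 -0.6 -0.2] w 0.998 gf 0.0
eye [0.3192 0.1041 0.331 ]
centre px [325 247]
row0,col0 221 280
221 .RRRRRRRRR................................................................................
222 .RRRRRRRRRR...............................................................................
223 .RRRRRRRRRR...............................................................................
224 .RRRRRRRRRRR..............................................................................
225 .RRRRRRRRRRR..............................................................................
226 .RRRRRRRRRRR......
[... 5547 characters left out ...]
...................................
285 .RRRRRRRRRRR..........wwwwwwwwwww.RRR.....................................................
286 .RRRRRRRRRRR..........wwwwwwwwwwww.RR.....................................................
287 .RRRRRRRRRRR..........wwwwwwwwwwww.RR.....................................................
288 .RRRRRRRRRRR..........wwwwwwwwwwww.RR.....................................................
289 .RRRRRRRRRRR..........wwwwwwwwwwww.RR.....................................................
290 .RRRRRRRRRRR..........wwwwwwwwwwww.RR.....................................................
291 .RRRRRRRRRRR.w........wwwwwwwwwwww.RR.....................................................
```

The mask shows the marker tab as a thin strip (cols 326–329, rows 256–274) and the red pointer tip at about (315.2,277), with the pointer still short of the mark.

Run:
```python
from h import *
C=cam('wrist'); th=-.0515; ey=np.array([-np.sin(th),np.cos(th)])
a=[ray(C,p,.045)[:2] for p in ((327.5,262),(327.5,273))]; b=[ray(C,p,z)[:2] for p,z in (((315.2,278),.056),((315.5,283),.056),((315.2,278),.059))]
print(a,b,[ (x@ey).round(4) for x in a+b]); d=(a[0]+a[1])@ey/2-b[0]@ey; print('travel',d,'rad',d/.016,'share',d/.016/np.pi)
```

```text
[array([0.49022084, 0.10440964]), array([0.50448064, 0.10386314])] [array([0.50308505, 0.09005739]), array([0.50953424, 0.09005811]), array([0.50107894, 0.09021024])] [np.float64(0.1295), np.float64(0.1297), np.float64(0.1158), np.float64(0.1162), np.float64(0.1159)]
travel 0.013765148514429337 rad 0.8603217821518335 share 0.2738489285581861
```

```bash
python3 -m inch '[{"claw":0,"xyz":[0,0,0.283],"dr":[0,0,0]},{"claw":0,"xyz":[0,0,0.2],"dr":[0,0,0]},{"claw":0,"xyz":[0.154,-0.325,0],"dr":[0,0,0]},{"claw":0,"xyz":[0.154,-0.325,0],"dr":[0,0,0]},{"claw":0,"xyz":[0.154,-0.325,0],"dr":[0,0,0]}]'
python3 -m inch '[{"claw":0,"xyz":[0.154,-0.325,0],"dr":[0,0,0]},{"claw":0,"xyz":[0.154,-0.325,0],"dr":[0,0,0]},{"claw":0,"xyz":[0.154,-0.325,0],"dr":[0,0,0]},{"claw":0,"xyz":[0.154,-0.325,0],"dr":[0,0,0]},{"claw":0,"xyz":[0,0,0],"dr":[0,0,0]}]'
python3 -m inch '[{"claw":0,"xyz":[0,0,0],"dr":[0,0,0]},{"claw":0,"xyz":[0,0,0],"dr":[0,0,0]},{"claw":0,"xyz":[0,0,0],"dr":[0,0,0]},{"claw":0,"xyz":[0,0,0],"dr":[0,0,0]},{"claw":0,"xyz":[0,0,0],"dr":[0,0,0]}]'
```

```text
time_s: 42.88
eef_pos: [0.4695, -0.0468, 0.2601]
tcp_rot: [0.071, 3.14, 0.0]
force: [0.7, 1.4, 0.5]
gripper_width: 1.003
gripper_force: 0.0
time_s: 43.5
eef_pos: [0.5619, -0.2432, 0.2573]
tcp_rot: [-0.076, -3.138, -0.001]
force: [-0.6, -0.1, -1.0]
gripper_width: 1.002
gripper_force: 0.0
time_s: 44.12
eef_pos: [0.5612, -0.24, 0.2602]
tcp_rot: [0.07, 3.14, -0.0]
force: [-0.0, 0.0, 0.3]
gripper_width: 1.004
gripper_force: 0.0
```

```bash
python3 -m inch '[{"claw":0,"xyz":[0,0,-0.3],"dr":[0,0,0]},{"claw":0,"xyz":[0,0,-0.35],"dr":[0,0,0]},{"claw":0,"xyz":[0,0,-0.35],"dr":[0,0,0]},{"claw":0,"xyz":[0,0,-0.25],"dr":[0,0,0]},{"claw":0,"xyz":[0,0,-0.135],"dr":[0,0,0]}]'
python3 -m inch '[{"claw":0,"xyz":[0,0,0],"dr":[0,0,0]},{"claw":1,"xyz":[0,0,0],"dr":[0,0,0]},{"claw":1,"xyz":[0,0,0],"dr":[0,0,0]},{"claw":1,"xyz":[0,0,0],"dr":[0,0,0]},{"claw":1,"xyz":[0,0,0],"dr":[0,0,0]}]' 50
python3 -c "
from h import *
st()"
python3 -m inch '[{"claw":1,"xyz":[0,0,0],"dr":[0,0,-0.055]},{"claw":1,"xyz":[0,0,0],"dr":[0,0,-0.055]},{"claw":1,"xyz":[0,0,0],"dr":[0,0,-0.055]},{"claw":1,"xyz":[0,0,0],"dr":[0,0,-0.055]},{"claw":1,"xyz":[0,0,0],"dr":[0,0,-0.054]}]'
python3 -m inch '[{"claw":1,"xyz":[0,0,0],"dr":[0,0,0]},{"claw":1,"xyz":[0,0,0],"dr":[0,0,0]},{"claw":1,"xyz":[0,0,0],"dr":[0,0,0]},{"claw":1,"xyz":[0,0,0],"dr":[0,0,0]},{"claw":1,"xyz":[0,0,0],"dr":[0,0,0]}]'
python3 -c "
from h import *
s=st();print(s['wrist_torque'])"
```

```text
time_s: 44.75
eef_pos: [0.5601, -0.2398, 0.0496]
tcp_rot: [-0.071, -3.138, -0.002]
force: [-0.2, 0.1, -0.0]
gripper_width: 1.003
gripper_force: 0.0
time_s: 45.38
eef_pos: [0.562, -0.2397, 0.0542]
tcp_rot: [0.07, 3.139, 0.001]
force: [-1.4, 6.5, 5.6]
gripper_width: 0.756
gripper_force: 56.7
t 45.38 tcp [ 0.562  -0.2397  0.0542] q [-4.040e-01  2.330e-01 -1.000e-03  1.335e+00  2.000e-03 -3.590e-01] F [-1.4  6.5  5.6] w 0.756 gf 56.7
time_s: 46.0
eef_pos: [0.5618, -0.2401, 0.0542]
tcp_rot: [1.381, 2.82, 0.001]
force: [-4.2, 3.2, 6.3]
gripper_width: 0.76
gripper_force: 56.9
time_s: 46.62
eef_pos: [0.5618, -0.2401, 0.0542]
tcp_rot: [1.375, 2.823, 0.002]
force: [-3.6, 4.2, 5.7]
gripper_width: 0.758
gripper_force: 56.9
t 46.62 tcp [ 0.5618 -0.2401  0.0542] q [-4.040e-01  2.330e-01 -1.000e-03  1.335e+00  1.000e-03  5.020e-01] F [-3.6  4.2  5.7] w 0.758 gf 56.9
[ 0.99675963  0.35477619 -0.3581684 ]
```

```bash
python3 -m inch '[{"claw":0,"xyz":[0,0,0],"dr":[0,0,0]},{"claw":0,"xyz":[0,0,0],"dr":[0,0,0]},{"claw":0,"xyz":[0,0,0.25],"dr":[0,0,0]},{"claw":0,"xyz":[0,0,0.4],"dr":[0,0,0]},{"claw":0,"xyz":[0,0,0.4],"dr":[0,0,0]}]'
python3 -m inch '[{"claw":0,"xyz":[0,0,0.335],"dr":[0,0,0]},{"claw":0,"xyz":[-0.154,0.325,0],"dr":[0,0,0.055]},{"claw":0,"xyz":[-0.154,0.325,0],"dr":[0,0,0.055]},{"claw":0,"xyz":[-0.154,0.325,0],"dr":[0,0,0.055]},{"claw":0,"xyz":[-0.154,0.325,0],"dr":[0,0,0.055]}]'
python3 -m inch '[{"claw":0,"xyz":[-0.154,0.325,0],"dr":[0,0,0.054]},{"claw":0,"xyz":[-0.154,0.325,0],"dr":[0,0,0]},{"claw":0,"xyz":[-0.154,0.325,0],"dr":[0,0,0]},{"claw":0,"xyz":[0,0,-0.24],"dr":[0,0,0]},{"claw":0,"xyz":[0,0,-0.24],"dr":[0,0,0]}]'
python3 -m inch '[{"claw":0,"xyz":[0,0,0],"dr":[0,0,0]},{"claw":0,"xyz":[0,0,0],"dr":[0,0,0]},{"claw":0,"xyz":[0,0,0],"dr":[0,0,0]},{"claw":0,"xyz":[0,0,0],"dr":[0,0,0]},{"claw":0,"xyz":[0,0,0],"dr":[0,0,0]}]'
python3 mk.py w11.png | cut -c1-70
```

```text
time_s: 47.25
eef_pos: [0.561, -0.2404, 0.2115]
tcp_rot: [1.375, 2.825, -0.0]
force: [0.9, -1.0, 0.8]
gripper_width: 0.996
gripper_force: 0.0
time_s: 47.88
eef_pos: [0.4681, -0.0441, 0.2602]
tcp_rot: [0.329, 3.123, -0.0]
force: [0.1, 1.3, 0.1]
gripper_width: 0.999
gripper_force: 0.0
time_s: 48.5
eef_pos: [0.3997, 0.1018, 0.1877]
tcp_rot: [0.068, 3.139, 0.0]
force: [0.2, -0.2, 0.3]
gripper_width: 1.002
gripper_force: 0.0
time_s: 49.12
eef_pos: [0.3998, 0.1009, 0.1884]
tcp_rot: [0.071, 3.14, 0.0]
force: [-0.8, 0.2, 0.2]
gripper_width: 1.003
gripper_force: 0.0
t 49.12 tcp [0.3998 0.1009 0.1884] q [ 0.247 -0.254 -0.225  1.599  0. 
eye [0.3193 0.104  0.3318]
centre px [325 246]
row0,col0 220 280
220 wwwwwwwwwwwwwww.RRRRRRRRR.........................................
221 wwwwwwwwwwwwwww.RRRRRRRRR.........................................
222 wwwwwwwwwwwwwww.RRRRRRRRRR........................................
223 wwwwwwwwwwwwwww.RRRRRRRRRRR.......................................
224 wwwwwwwwwwwwwww.RRRRRRRRRRR.......................................
225 wwwwwwwwwwwwwww.RRRRRRRRRR...............
[... 3940 characters left out ...]
wwwwwwww.RRRRRRRRRRRR..........wwwwwwwww.RRRR................
282 ###wwwwwwwwww.RRRRRRRRRRRR..........wwwwwwwww.RRRR................
283 ###wwwwwwwwww.RRRRRRRRRRRR..........wwwwwwwww..RRR................
284 ###wwwwwwwwww.RRRRRRRRRRRR.........wwwwwwwwww..RRR................
285 .#wwwwww.wwww.RRRRRRRRRRRR.........wwwwwwwwwww.RRR................
286 ...wwwwwwwwww.RRRRRRRRRRR.........wwwwwwwwwwwww.RR................
287 ...wwww.wwwww.RRRRRRRRRRR.........wwwwwwwwwwwww.RR................
288 ...wwwwwwwwww.RRRRRRRRRRR.........wwwwwwwwwwwww.RR................
289 ...wwwwwwwwww.RRRRRRRRRRR.........wwwwwwwwwwww.RRR................
290 ..wwwwwwwwwww..RRRRRRRRRR.........wwwwwwwwwwww.RRR................
```

The pointer (cols 326–329) now lines up with the tab (cols 326–329). One numeric check of the panel positions follows, then I hand in.

Run:
```python
from h import *
im,C=shot('side','side12.png'); h=cv2.cvtColor(im,cv2.COLOR_BGR2HSV)
for nm,lo,hi in (('green',(50,140,60),(75,255,255)),('blue',(100,140,60),(120,255,255)),('orange',(9,200,170),(20,255,255))):
    for k in cv2.findContours(cv2.inRange(h,lo,hi),0,1)[0]:
        r=cv2.minAreaRect(k); w=ray(C,r[0],.144)
        if cv2.contourArea(k)>20 and .42<w[0]<.65 and -.05<w[1]<.12:
            P=np.array([ray(C,p[0],.144) for p in k]); print(nm,w[:2].round(3),'x',P[:,0].min().round(3),P[:,0].max().round(3))
```

```text
green [0.597 0.048] x 0.571 0.621
blue [0.541 0.052] x 0.515 0.567
orange [0.479 0.061] x 0.452 0.508
```

```bash
python3 -c "
from station import bot
print(bot.hand_in())"
```

```text
the job is handed in; nothing more can be done
None
```

I handed the job in with the camera against the stop, the green, blue and orange panels in line behind it facing the shoes, and the pointer level with the yellow marker in the last wrist picture; the judge's result was not shown.

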